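# Clamp the water filter cartridge home in the wet grinder's filter station

## Robot

A 7-joint arm with a two-finger parallel gripper is mounted at the origin on the work surface. World frame = base frame: x ahead of the robot, y to its left, z up, the work surface at z = 0. Lengths are in m, angles in rad, forces in N, time in s.
With the tool pointing down it reaches from about 0.425 to 0.925 m from the base axis. Payload 6.8 kg.
Tool frame: the origin (TCP) lies on the mounting face of the last link; the fingertips stand 173 mm ahead of it and the grasp point (between the pads) lies 155 mm ahead of it (r.tip_reach is the distance from the TCP to the fingertips, in m); z points along the fingers, x is the direction in which the jaws open and shut, and the axes are right-handed (so a half turn about z gives the same grasp; the last joint's range is limited). The gripper opens to 85 mm and grips with 20 to 120 N. Pads are 22 mm wide; open, the fingers measure 114 mm over their backs; the gripper's body (76 mm by 85 mm) begins 54 mm behind the grasp point. The pads swing forward as they close: fully open they stand 13 mm farther back than shut.
Start: joints at [-1.423, 0.477, 0.022, 1.555, -0.011, 1.109, -0.083], TCP at [0.171, 0.653, 0.405] pointing down, gripper open.
Joint ranges: [-2.96, 2.96], [-0.34, 2.1], [-1.41, 1.46], [0.24, 2.44], [-1.37, 4.51], [0.17, 1.92], [-2.96, 2.96]. Speed limits (rad/s): [2.39, 2.39, 3.14, 3.14, 3.14, 3.14, 3.14].

## Interface

Orientations are given as a rotation vector (axis times angle).
In Python, from bench import r, eyes gives the robot as it stands.
- The arm moves only by the tool jog_arm, never from a script. Its argument "series" is a list of rows, each a list of 4 numbers: the shift along the tool's x, y, z in units of 30 mm (1.0 is 30 mm), then the turn about the tool's z in units of 10 degrees (1.0 is 10 degrees). In form: [[dx, dy, dz, roll], ...]. A call has 1 to 12 rows; each row shifts and turns the pose as measured when the row begins, along the tool's axes as they then stand; what a row does not reach is not made up. A row lasts 1/8 s, in which the tool goes at most 62.5 mm and 10.7 degrees, less where a joint would pass 70% of its speed; a pose out of reach is approached as far as the arm can. A call is refused whole if a number of a shift passes 1 or a number of a turn 1, either way. A call with a gripper value outside its range is refused whole. "grip" is the finger opening in mm, from 0 to 85.4, set as the call begins (left out, the last holds). The fingers move at their own pace and stop on an object; "newtons" is the grip in N (left out, the last holds). Time passes only in rows, so rows that do not move let the fingers close. It gives the time, the measured TCP pose, the force and the opening at its end, in the units of the state.
- r.get_obs(): the state, without advancing time (a new reading comes with each control period).
- eyes.grab_frame(name): name is "side" or "top" or "wrist"; returns a dict with "pixels" (420x560x3 uint8, red, green, blue), "fx", "fy", "cx", "cy" (pixels), "rvec" (rotation vector, rad) and "tvec" (3), from world to camera coordinates, as OpenCV has them. Camera axes: x right, y down, z forward; pixel columns grow to the right and rows downward; lengths in m; the calibration is good to about 2 mm. A picture is of the moment at which its call begins. There is no depth.
- r.hand_in(): hands the job in, once; it reports no verdict.
Trained networks look in a picture, given as the dict that the camera call returned (one of the last four; its "shot" number tells which), for a name from the list of things; names that differ only in an ending like _2 or _b are one class to them, and where a whole thing is asked for, a point or a joint stands for the part that bears it (a point fixed in the world has none). Each returns a list of dicts, best first, with "confidence" (0 to 1); they miss things now and then, are a little off and sometimes report something else, mostly with a low value. They report only what shows in the picture. A call takes as long as a camera call. They do not tell look-alikes from the thing itself.
- eyes.find_in(picture, name): "extent" ([left, top, width, height] in pixels, round what is visible of it).
- eyes.place_of(picture, name): "xy" ([column, row] in pixels: a listed point, or the origin of a listed thing).
The state is a dict: "clock": time; "joints": joint angles; "qvel": joint speeds; "tau": joint torques, N m; "tcp_pos": TCP position; "orientation": TCP orientation; "contact_force": force on the tool from outside, world axes, zero at the start; "moment": the same for the moment, N m; "grip_width": finger opening in m.
Only numpy, scipy, OpenCV 4.12 (cv2) and the standard library are available. Lean on these libraries where they do the work, as an engineer would, in place of code of your own. Each camera call takes 0.05 s, during which the arm holds its last target.

## Task

Stand the slim white filter cartridge in the round socket of the filter station, so that it rests upright on the sprung seat, and let go of it. Then swing the hinged clamp lever over by its side handle and press it down gently, by feel, until the cartridge bottoms out fully home and the lever stays there holding it; take the hand away. Do not drop, ram or crush the cartridge, and leave the other things on the bench where they are.

Things in the scene. Friction and masses are not known exactly. Their poses are not given: they have to be found in the camera images.
- cartridge_center (a point): Slim round filter cartridge, white with grey ribs, 40 mm in diameter, 90 mm tall, flat ends (3 mm chamfer at the foot), 0.10 to 0.21 kg, standing upright and loose on the bench. The point is its centre, 45 mm above its underside; z is its axis (up). Best gripped a little above the middle, so that the fingers stay clear of the socket's rim.
- cradle: Filter station, fixed to the bench: dark steel base plate 190 x 100 x 12 mm and an aluminium block (70 x 70 mm, top 43 mm above the bench) with a round socket 42 mm in diameter, 3 mm lead-in chamfer. Origin on the bench under the socket's centre; z up, x to the hinge posts, y along the hinge pin. The 132 mm high posts stand at x 67 to 93 mm, so the room for a hand at the socket is along y.
- seat (a point): Centre of the socket's hard floor: 15 mm above the bench, 28 mm below the rim; axes as the station's. Fully home, the cartridge's underside is on this floor (its centre 45 mm above this point) and its lowest grey rib is 7 mm above the rim.
- spring_seat: Sprung steel disc in the socket, 32 mm in diameter; its origin is the middle of its top face, 12 mm above the hard floor when free. A cartridge put in rests on it 12 mm proud of home (underside 27 mm above the bench) and goes no lower by its own weight. It takes 4 N to start it down and 9 N to hold it fully down.
- hinge (a point): Point on the axis of the clamp's hinge pin (parallel to the station's y): 80 mm along the station's +x from the socket's centre, 123 mm above the bench. A rubber-tipped screw foot, 18 mm in diameter, sits under the lever 80 mm from the hinge and presses on the middle of the cartridge's top. Its tip is 8 to 28 mm below the lever's centre line: how far it is screwed out is unknown, and stays so.
- handle (a point): Middle of the clamp's handle, a round black bar 14 mm thick, parallel to the hinge pin, sticking out sideways (to the station's +y) from the end of the steel lever (16 mm wide, 10 mm thick). The point is 170 mm from the hinge axis and 45 mm to +y of the lever's middle plane; the bar is free from 8 to 75 mm. With the lever level it is 90 mm along -x of the socket's centre.
- clamp (a joint): Angle of the clamp lever, rad: 0 level over the socket, growing as it lifts; 1.57 upright, more leans back (starts 2.35 to 2.6; limits -0.3, 2.7). Stiff hinge, stays where left: about 5 N at the handle moves it, 10 N with the spring fully pressed, then it rises some 5 N per mm once the cartridge bottoms (lever between -0.13 and 0.13). 14 to 18 N is firm enough; over 24 N crushes the cartridge.
- jar: Clear jar with a red lid, 60 mm in diameter, 85 mm tall, bystander. Origin at the middle of its underside.
- wide_filter: Short wide grey filter cup, 64 mm in diameter, 56 mm tall: too wide for the socket, bystander. Origin at the middle of its underside.
- stone_a: Rough pale stone, about 42 mm wide, 26 mm high, bystander. Origin under its middle.
- stone_b: Rough reddish stone, about 36 mm wide, 22 mm high, bystander. Origin under its middle.
- disc: Flat steel lapping disc, 80 mm in diameter, 8 mm thick, bystander lying flat. Origin at the middle of its underside.
- driver: Screwdriver lying on the bench, bystander, x along it to its tip.
- bottle: Clear plastic bottle with a blue cap, 64 mm in diameter, 190 mm tall, bystander. Origin at the middle of its underside.
- brush: Brush lying on the bench, bystander, x along it to its bristles.
Things that resemble listed ones, but are neither listed nor needed, are in the scene too. Leave any purple or turquoise look-alike of the part that bears cartridge_center alone.

How it is judged:
On the way:
1. the cartridge stands upright in the socket on the sprung seat, let go, with the clamp still up (z of cartridge_center in the frame of seat between 0.052 and 0.0605 m and horizontal distance between cartridge_center and seat below 0.004 m and angle between cartridge_center's own z axis and vertical below 0.1 rad and contact force between the fingers and cartridge below 0.05 N and value of joint clamp above 0.4 rad), for 0.2 s.
At the end, for the whole second after the job is handed in: The cartridge is upright (within 0.06 rad) in the socket and fully home (within 1.5 mm of the hard floor, within 4 mm of the socket's axis), the clamp lever is down (below 0.3 rad), holding it against the spring, and all is at rest (z of cartridge_center in the frame of seat below 0.0465 m and horizontal distance between cartridge_center and seat below 0.004 m and angle between cartridge_center's own z axis and vertical below 0.06 rad and value of joint clamp below 0.3 rad and linear speed of cartridge below 0.01 m/s and velocity of joint clamp between -0.05 and 0.05 rad/s); the robot touches nothing.
It fails at once if the cartridge is crushed in the station (over 80 N in all: about 40 N from the clamp above and 40 N from the seat below) (contact force between cartridge and cradle above 80 N).
It fails at once if the cartridge is rammed into the station by the hand (over 30 N while it is held) (contact force between cartridge and cradle above 30 N and contact force between the fingers and cartridge above 0.5 N).
It fails at once if the cartridge is dropped or thrown (faster than 0.7 m/s with no hand on it) (linear speed of cartridge above 0.7 m/s and contact force between the fingers and cartridge below 0.01 N).
It fails at once if another thing on the bench is moved by more than 30 mm (distance of any of jar, wide_filter, stone_a, stone_b, disc, driver, bottle, brush from where it was at the start of the episode above 0.03 m).
It also fails if it takes over 72 s, if anything falls off the work surface, if the arm or the gripper's body presses on something with over 40 N, if the wrist force passes 120 N, or if a joint passes its speed limit or range.

## Working session

There is one attempt and no reset: what is moved stays moved. The work goes in short steps, Python scripts to look and compute and a tool call to move; the robot and the scene stay as the last step left them, time stands still between calls to the robot, and variables do not carry over. Pictures are saved under pics/ and viewed, and the job is handed in when it is done.

Besides the shell and the picture viewer there is one more tool, called as a command line: name --pt "numbers of a row" for each row, then --argument value for the rest. jog_arm: Moves the arm, as the interface text tells. Its arguments: {"type":"object","properties":{"series":{"type":"array","items":{"type":"array","items":{"type":"number"}}},"grip":{"type":"number"},"newtons":{"type":"number"}},"required":["series"]}

```bash
ls; mkdir -p pics; cat > h.py <<'E'
import numpy as np, cv2, pickle
from bench import r, eyes
def grab(n,tag):
    p=eyes.grab_frame(n); cv2.imwrite(f'pics/{tag}.png',cv2.cvtColor(p['pixels'],cv2.COLOR_RGB2BGR)); return p
def ray(p,uv):
    R,_=cv2.Rodrigues(np.array(p['rvec'],float)); t=np.array(p['tvec'],float)
    d=R.T@np.array([(uv[0]-p['cx'])/p['fx'],(uv[1]-p['cy'])/p['fy'],1]); return -R.T@t,d/np.linalg.norm(d)
def atz(p,uv,z):
    o,d=ray(p,uv); return o+d*(z-o[2])/d[2]
def tri(obs):
    A=np.zeros((3,3));b=np.zeros(3)
    for p,uv in obs:
        o,d=ray(p,uv);M=np.eye(3)-np.outer(d,d);A+=M;b+=M@o
    x=np.linalg.solve(A,b)
    return x,[float(np.linalg.norm(proj(p,x)-uv)) for p,uv in obs]
def proj(p,X):
    R,_=cv2.Rodrigues(np.array(p['rvec'],float)); c=R@np.array(X)+np.array(p['tvec']); return np.array([p['fx']*c[0]/c[2]+p['cx'],p['fy']*c[1]/c[2]+p['cy']])
E
python3 - <<'E'
from h import *
np.set_printoptions(precision=4,suppress=True)
P={}
for n in('side','top','wrist'):
    P[n]=p=grab(n,n+'0')
    print(n,p['fx'],p['cx'],p['cy'],ray(p,(280,210)))
    for k in('cartridge_center','cradle','seat','spring_seat','hinge','handle','jar','bottle','wide_filter'):
        print(k,[(np.round(a['xy'],1).tolist(),round(a['confidence'],2)) for a in eyes.place_of(p,k)][:4])
print(r.get_obs())
E
```

```text
pics
side 387.7186601151363 282.3686513081697 207.21867632458242 (array([ 0.5495, -0.6778,  0.887 ]), array([ 0.039 ,  0.6299, -0.7757]))
cartridge_center [([243.0, 334.0], 0.97), ([267.8, 303.2], 0.96), ([285.4, 341.5], 0.95), ([198.2, 325.5], 0.84)]
cradle [([258.2, 210.4], 0.64)]
seat [([254.6, 206.7], 0.87)]
spring_seat [([257.9, 201.5], 0.63)]
hinge [([252.9, 161.4], 0.8)]
handle [([232.2, 98.2], 0.59)]
jar [([246.6, 398.0], 0.9)]
bottle [([323.9, 167.2], 0.75)]
wide_filter [([354.7, 294.4], 0.89), ([325.1, 167.2], 0.66)]
top 446.8259537830686 271.69571392752647 218.6322830920376 (array([ 0.4384, -0.0382,  1.2592]), array([ 0.1664,  0.0096, -0.986 ]))
cartridge_center [([385.5, 307.7], 0.88), ([366.7, 250.7], 0.82), ([400.9, 237.1], 0.76), ([334.4, 215.0], 0.71)]
cradle [([253.1, 252.4], 0.71), ([199.9, 174.4], 0.46)]
seat [([276.3, 165.7], 0.68), ([247.1, 252.7], 0.66)]
spring_seat [([249.1, 251.2], 0.48)]
hinge [([215.8, 249.4], 0.95), ([393.8, 271.2], 0.74)]
handle [([150.2, 265.2], 0.89)]
jar [([432.6, 273.2], 0.8)]
bottle [([199.5, 175.8], 0.75), ([147.8, 266.4], 0.61)]
wide_filter [([354.2, 178.0], 0.72), ([249.7, 252.5], 0.65)]
wrist 350.64865417468 278.3216271972318 203.16358328687295 (array([0.0967, 0.6737, 0.3738]), array([ 0.3091, -0.0753, -0.948 ]))
cartridge_center []
cradle []
seat []
spring_seat []
hinge []
handle []
jar []
bottle []
wide_filter []
{'clock': 1.5, 'joints': array([-1.4231,  0.477 ,  0.0224,  1.5554, -0.0115,  1.1093, -0.0831]), 'qvel': array([ 0.0011,  0.0007,  0.0007,  0.0003,  0.0026, -0.0014,  0.0013]), 'tau': array([  0.0006, -59.63  ,   1.6068, -28.1549,   0.0125,   0.0015,
        -0.    ]), 'tcp_pos': array([0.1708, 0.653 , 0.4047]), 'orientation': array([-2.4866, -1.9199, -0.0001]), 'contact_force': array([ 0.2562, -0.0701,  0.7449]), 'moment': array([-0.0067,  0.0391,  0.0036]), 'grip_width': 0.08581117232999076}
```

View images.

View pics/side0.png

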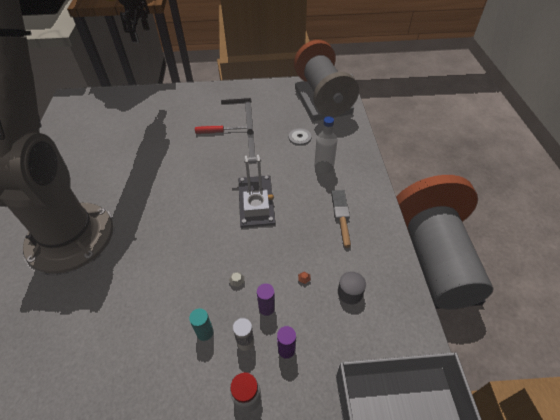

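View pics/top0.png

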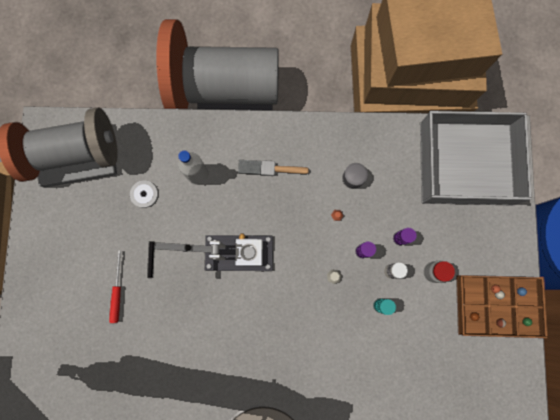

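```bash
python3 - <<'E'
from h import *
np.set_printoptions(precision=4,suppress=True)
s=grab('side','s1');t=grab('top','t1')
pickle.dump((s,t),open('st.pkl','wb'))
for nm,a,b in(('cart',(243,334),(399.5,271)),('hinge',(252.9,161.4),(215.8,249.4)),('seat',(254.6,206.7),(247.1,252.7)),('spring',(257.9,201.5),(249.1,251.2)),('handle',(232.2,98.2),(150.2,265.2)),('cradle',(258.2,210.4),(253.1,252.4))):
    print(nm,tri([(s,a),(t,b)]))
def crop(p,x,y,w,h,k,n):
    im=cv2.cvtColor(p['pixels'],cv2.COLOR_RGB2BGR)[y:y+h,x:x+w]
    return cv2.resize(im,(390,390*h//w),interpolation=cv2.INTER_CUBIC)
A=crop(s,200,80,110,150,4,'a');B=crop(t,130,200,160,110,4,'b');C=crop(s,180,270,130,130,0,0);D=crop(t,310,200,160,110,0,0)
for n,i,j in(('c1',B,D),('c2',A,C)):
    h=max(i.shape[0],j.shape[0]);o=np.zeros((h,790,3),np.uint8);o[:i.shape[0],:390]=i;o[:j.shape[0],400:]=j;cv2.imwrite(f'pics/{n}.png',o)
E
```

```text
cart (array([ 0.4844, -0.347 ,  0.061 ]), [0.13414380550893387, 0.11017947082997268])
hinge (array([0.5248, 0.1354, 0.1143]), [0.05188857621490938, 0.05782808068306588])
seat (array([ 0.5232,  0.0633, -0.0012]), [1.1803047960803237, 1.2447725919019088])
spring (array([0.5299, 0.0562, 0.0289]), [0.3728710743850293, 0.39312618069691124])
handle (array([0.477 , 0.2656, 0.2392]), [0.5758145215298435, 0.71123465746901])
cradle (array([ 0.5289,  0.047 , -0.0008]), [0.3269346885325227, 0.3418702899760598])
```

View pics/c1.png

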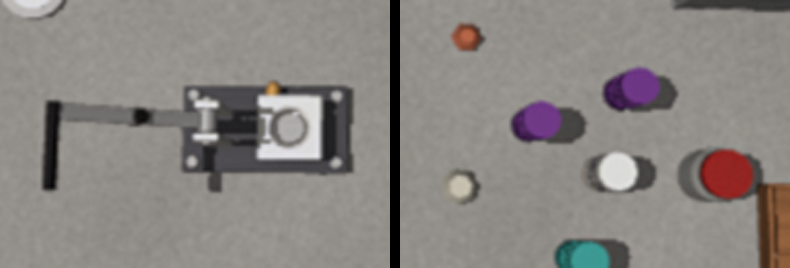

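View pics/c2.png

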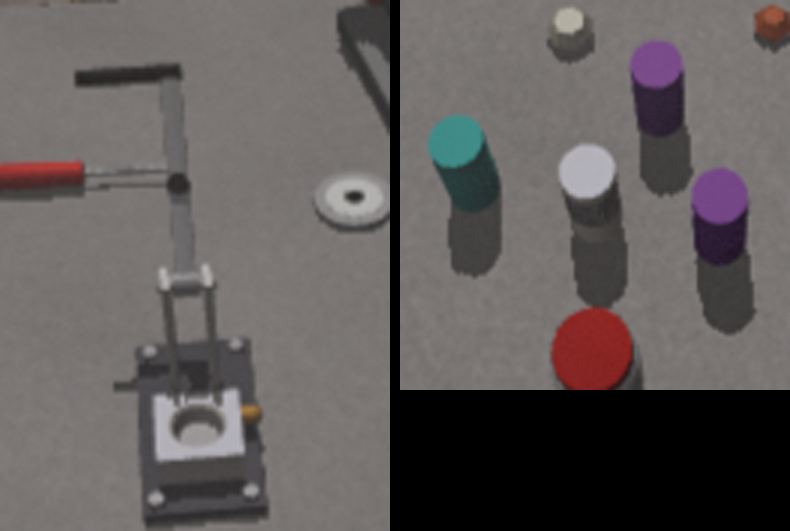

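jog_arm --pt "0 0 -1 1" --pt "0 0 -1 1" --pt "0 0 -1 1" --pt "0 0 0 1" --pt "0 0 0 1" --pt "0 0 0 1" --pt "0 0 0 1" --pt "0 0 0 0.5"

```text
clock: 2.6
tcp_pos: [0.1708, 0.6528, 0.4978]
orientation: [-3.141, 0.058, 0.001]
contact_force: [-0.7, -0.2, 0.7]
grip_width: 0.0856
```

```bash
python3 - <<'E'
from h import *
np.set_printoptions(precision=4,suppress=True)
s,t=pickle.load(open('st.pkl','rb'))
print('cart top',atz(t,(399.4,270.2),.09),atz(s,(242.7,327.3),.09),tri([(t,(399.4,270.2)),(s,(242.7,327.3))]))
print('rim',atz(t,(249,252.1),.043),atz(s,(255.6,200.4),.043),tri([(t,(249,252.1)),(s,(255.6,200.4))]))
# plate corners z=.012 in top crop c1
f=lambda u,v:(u*160/390+130,v*160/390+200)
for c in((184,86),(350,86),(352,172),(184,172)):print(atz(t,f(*c),.012))
o=r.get_obs();print(o['joints'],o['tcp_pos'],o['orientation'])
print(cv2.Rodrigues(o['orientation'])[0])
E
```

```text
cart top [ 0.4856 -0.3392  0.09  ] [ 0.486 -0.344  0.09 ] (array([ 0.4856, -0.3411,  0.083 ]), [0.0877934963442568, 0.10659308075514397])
rim [0.5253 0.0551 0.043 ] [0.5249 0.049  0.043 ] (array([0.5253, 0.0556, 0.0354]), [0.22494035834310258, 0.21321075078259824])
[0.5716 0.1819 0.012 ]
[ 0.5766 -0.0099  0.012 ]
[ 0.4782 -0.0149  0.012 ]
[0.473 0.177 0.012]
[-1.6176  0.422   0.304   1.4553 -0.129   1.2837 -1.3393] [0.1708 0.6528 0.4978] [-3.1408  0.0583  0.0012]
[[ 0.9993 -0.0371 -0.0008]
 [-0.0371 -0.9993  0.0003]
 [-0.0008 -0.0003 -1.    ]]
```

jog_arm --pt "1 0.9 0 0" --pt "1 0.9 0 0" --pt "1 0.9 0 0" --pt "1 0.9 0 0" --pt "1 0.9 0 0" --pt "1 0.9 0 0" --pt "1 0.9 0 0" --pt "1 0.9 0 0" --pt "1 0.9 0 0" --pt "1 0.9 0 0" --pt "1 0.9 0 0" --pt "1 0.9 0 0"

```text
clock: 4.1
tcp_pos: [0.5257, 0.3092, 0.4975]
orientation: [-3.137, 0.044, 0.001]
contact_force: [-0.0, -0.2, -0.5]
grip_width: 0.0854
```

jog_arm --pt "0 1 0 0" --pt "0 1 0 0" --pt "0 1 0 0" --pt "0 1 0 0" --pt "0 1 0 0" --pt "0 0.5 0 -0.2" --pt "0 0 0 0"

```text
clock: 4.97
tcp_pos: [0.5179, 0.1342, 0.497]
orientation: [-3.136, -0.006, 0.003]
contact_force: [0.4, 0.5, -0.3]
grip_width: 0.0853
```

```bash
python3 - <<'E'
from h import *
np.set_printoptions(precision=4,suppress=True)
p=grab('wrist','w1');pickle.dump(p,open('w1.pkl','wb'))
for k in('seat','spring_seat','hinge','handle'):
        print(k,[(np.round(a['xy'],1).tolist(),round(a['confidence'],2)) for a in eyes.place_of(p,k)][:4])
o=r.get_obs();print(o['joints'],o['tcp_pos'],o['orientation'],o['clock'])
E
```

```text
seat [([283.8, 215.2], 0.96), ([283.7, 217.5], 0.47)]
spring_seat [([284.5, 217.0], 0.83), ([247.5, 354.6], 0.5)]
hinge [([282.9, 176.4], 0.56), ([246.6, 351.8], 0.3)]
handle [([212.5, 2.8], 0.94)]
[-0.858   0.1753  0.5645  1.7993 -0.1065  1.196  -0.2543] [0.5183 0.1367 0.4967] [-3.1362 -0.0111  0.0031] 5.225
```

View pics/w1.png

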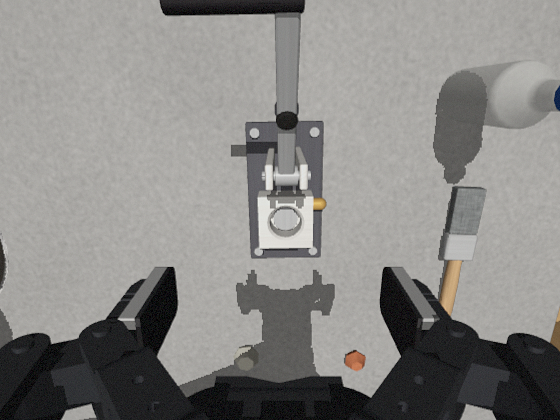

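```bash
python3 - <<'E'
from h import *
np.set_printoptions(precision=4,suppress=True)
p=pickle.load(open('w1.pkl','rb'))
im=cv2.cvtColor(p['pixels'],cv2.COLOR_RGB2BGR)[110:270,225:345]
cv2.imwrite('pics/w1c.png',cv2.resize(im,None,fx=3.7,fy=3.7,interpolation=cv2.INTER_CUBIC))
print(atz(p,(284,215.5),.021),atz(p,(285.5,219),.043))
E
```

```text
[0.5247 0.0582 0.021 ] [0.5263 0.0611 0.043 ]
```

View pics/w1c.png

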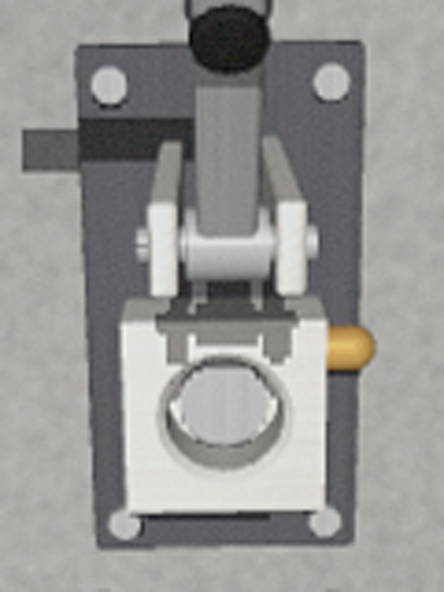

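jog_arm --pt "0 1 0 0" --pt "0 1 0 0" --pt "0 1 0 0" --pt "0 1 0 0" --pt "-0.2 1 0 0" --pt "-0.2 1 0 0" --pt "-0.2 1 0 0" --pt "-0.2 1 0 0" --pt "-0.2 1 0 0" --pt "-0.2 1 0.4 0" --pt "-0.1 1 0.4 0" --pt "0 1 0.4 0"

```text
clock: 6.72
tcp_pos: [0.4881, -0.2214, 0.458]
orientation: [-3.137, -0.044, -0.0]
contact_force: [0.4, 1.0, -0.2]
grip_width: 0.0852
```

jog_arm --pt "0 1 0.4 0" --pt "0 0.8 0.4 0" --pt "0 0 0 0"

```text
clock: 7.1
tcp_pos: [0.4908, -0.2767, 0.4318]
orientation: [-3.138, -0.044, 0.004]
contact_force: [0.1, 0.8, 0.4]
grip_width: 0.0855
```

```bash
python3 - <<'E'
from h import *
np.set_printoptions(precision=4,suppress=True)
p=grab('wrist','w2');pickle.dump(p,open('w2.pkl','wb'))
for k in('cartridge_center',):
        print(k,[(np.round(a['xy'],1).tolist(),round(a['confidence'],2)) for a in eyes.place_of(p,k)][:4])
o=r.get_obs();print(o['joints'],o['tcp_pos'],o['orientation'],o['clock'])
print(proj(p,(.4845,-.344,.09)))
E
```

```text
cartridge_center [([185.2, 201.9], 0.76), ([354.3, 252.9], 0.73), ([275.0, 227.0], 0.64), ([326.7, 155.6], 0.61)]
[-0.2193  0.3311  0.7865  1.8328 -0.2662  1.0882  0.6967] [ 0.4915 -0.275   0.4325] [-3.1373 -0.0485  0.0011] 7.2
[270.7713 251.0114]
```

View pics/w2.png

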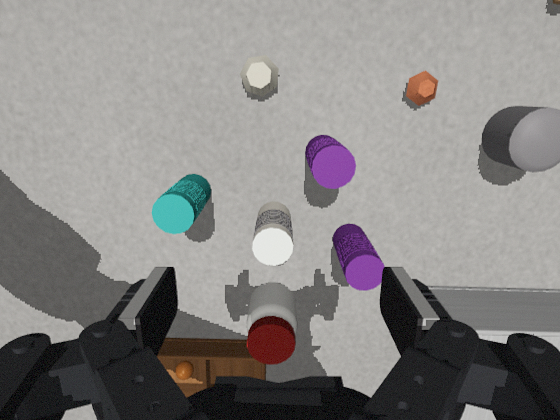

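```bash
python3 - <<'E'
from h import *
np.set_printoptions(precision=4,suppress=True)
p=pickle.load(open('w2.pkl','rb'));s,t=pickle.load(open('st.pkl','rb'));w=pickle.load(open('w1.pkl','rb'))
g=cv2.cvtColor(p['pixels'],cv2.COLOR_RGB2GRAY)
m=(p['pixels'].min(axis=2)>200).astype(np.uint8)
n,l,st,c=cv2.connectedComponentsWithStats(m)
for i in range(1,n):
    if st[i,4]>200: print(st[i],c[i])
i=l[245,272];q=c[i];print(q,atz(p,q,.09),atz(p,(275,227),.045))
print(tri([(p,q),(t,(399.4,270.2)),(s,(242.7,327.3))]),tri([(p,q),(t,(399.4,270.2))]))
print('rim',atz(w,(285.8,221.6),.043),tri([(w,(285.8,221.6)),(t,(249,252.1)),(s,(255.6,200.4))]))
E
```

```text
[ 252  228   41   38 1199] [272.1159 246.4762]
[272.1159 246.4762] [ 0.4857 -0.3392  0.09  ] [ 0.4879 -0.3364  0.045 ]
(array([ 0.4857, -0.3414,  0.0841]), [0.4636339792094699, 0.24267677504759905, 0.10751328996605633]) (array([ 0.4857, -0.3394,  0.0895]), [0.04578567283323589, 0.01714210533171781])
rim [0.5267 0.0575 0.043 ] (array([0.5258, 0.0552, 0.0361]), [0.8253078006280906, 0.15377114042800394, 0.3905251511643023])
```

jog_arm --pt "-0.1 1 0.8 0.18" --pt "-0.1 1 0.8 0" --pt "0 0.15 0.8 0" --pt "0 0 0.8 0" --pt "0 0 0 0" --pt "0 0 0 0" --grip 66 --newtons 30

```text
clock: 7.95
tcp_pos: [0.4932, -0.3326, 0.3379]
orientation: [-3.135, -0.021, -0.012]
contact_force: [0.3, -0.8, 1.1]
grip_width: 0.0659
```

```bash
python3 - <<'E'
from h import *
np.set_printoptions(precision=4,suppress=True)
p=grab('wrist','w3');pickle.dump(p,open('w3.pkl','wb'))
o=r.get_obs();print(o['joints'],o['tcp_pos'],o['orientation'],o['clock'],o['contact_force'])
print(proj(p,(.4857,-.3394,.09)))
E
```

```text
[-0.0373  0.5013  0.714   1.8541 -0.4146  0.9351  0.8809] [ 0.4932 -0.3324  0.3379] [-3.1348 -0.0214 -0.012 ] 8.0 [ 0.7145 -0.7701 -0.844 ]
[263.9831 229.5298]
```

View pics/w3.png

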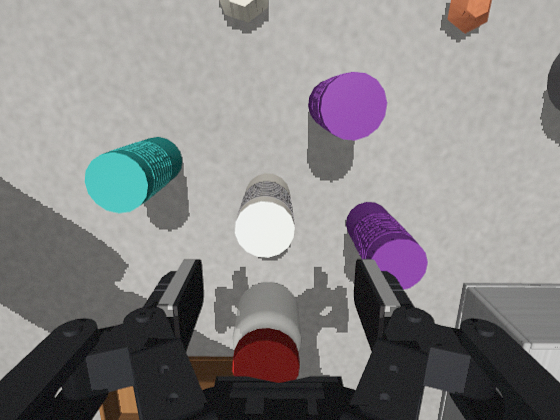

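jog_arm --pt "-0.24 0.23 0.5 0" --pt "0 0 0.8 0" --pt "0 0 0 0" --pt "0 0 0 0"

```text
clock: 8.5
tcp_pos: [0.4858, -0.3404, 0.2995]
orientation: [-3.137, -0.022, -0.018]
contact_force: [-0.2, -0.0, 0.9]
grip_width: 0.0662
```

jog_arm --pt "0 0 0.8 0" --pt "0 0 0.8 0" --pt "0 0 0.8 0" --pt "0 0 0.4 0" --pt "0 0 0 0" --pt "0 0 0 0"

```text
clock: 9.25
tcp_pos: [0.4887, -0.3426, 0.2189]
orientation: [-3.141, -0.021, -0.031]
contact_force: [0.3, 0.4, 0.4]
grip_width: 0.0659
```

jog_arm --pt "-0.2 -0.1 0.2 0" --pt "0 0 0.15 0" --pt "0 0 0 0"

```text
clock: 9.62
tcp_pos: [0.4828, -0.3397, 0.2091]
orientation: [3.14, 0.021, 0.034]
contact_force: [-0.2, -0.2, -0.3]
grip_width: 0.0661
```

jog_arm --pt "0 0 0 0" --pt "0 0 0 0" --pt "0 0 0 0" --pt "0 0 0 0" --pt "0 0 0 0" --pt "0 0 0 0" --grip 30 --newtons 40

```text
clock: 10.38
tcp_pos: [0.4826, -0.3399, 0.2095]
orientation: [3.141, 0.021, 0.034]
contact_force: [-1.0, 0.4, 2.4]
grip_width: 0.039
```

```bash
python3 - <<'E'
from h import *
np.set_printoptions(precision=4,suppress=True)
p=grab('wrist','w4')
o=r.get_obs();print(o['joints'],o['tcp_pos'],o['orientation'],o['clock'],o['contact_force'])
E
```

```text
[ 0.0894  0.6619  0.5715  1.9378 -0.5712  0.6869  1.0269] [ 0.4826 -0.3399  0.2095] [3.1408 0.0212 0.0339] 10.425 [ 0.1321 -0.1235  0.4257]
```

View pics/w4.png

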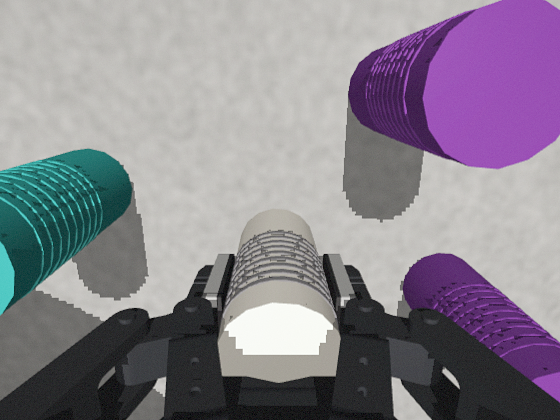

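jog_arm --pt "0 0 -0.5 0" --pt "0 0 -1 0" --pt "0 0 -1 0" --pt "0 0 -1 0" --pt "0 0 -0.8 0" --pt "0 0 0 0"

```text
clock: 11.18
tcp_pos: [0.4794, -0.3402, 0.3459]
orientation: [3.14, 0.019, 0.036]
contact_force: [-0.0, -0.4, -1.7]
grip_width: 0.0393
```

jog_arm --pt "0.1 -0.6 0 0" --pt "0.1 -0.8 0 0" --pt "0.1 -0.8 0 0" --pt "0.1 -0.8 0 0" --pt "0.1 -0.8 0 0" --pt "0.1 -0.8 0 0" --pt "0.1 -0.8 0 0" --pt "0.1 -0.8 0 0" --pt "0.1 -0.6 0 0" --pt "0 0 0 0"

```text
clock: 12.42
tcp_pos: [0.5008, -0.1276, 0.3385]
orientation: [-3.141, -0.018, -0.018]
contact_force: [0.4, -0.2, -1.1]
grip_width: 0.0391
```

jog_arm --pt "0.2 -0.8 0 0" --pt "0.2 -0.8 0 0" --pt "0.2 -0.8 0 0" --pt "0.2 -0.8 0 0" --pt "0 0 0 0" --pt "0 0 0 0"

```text
clock: 13.18
tcp_pos: [0.5224, -0.0359, 0.3366]
orientation: [3.138, 0.004, 0.014]
contact_force: [-0.5, -0.0, -0.2]
grip_width: 0.0391
```

```bash
python3 - <<'E'
from h import *
np.set_printoptions(precision=4,suppress=True)
p=grab('wrist','w5');pickle.dump(p,open('w5.pkl','wb'))
o=r.get_obs();print(o['joints'],o['tcp_pos'],o['orientation'],o['clock'],o['contact_force'])
print(cv2.Rodrigues(o['orientation'])[0][:,2],proj(p,(.5265,.0573,.043)))
E
```

```text
[-0.6418  0.3792  0.7387  2.0224 -0.3337  0.8517  0.2853] [ 0.5224 -0.0358  0.3367] [3.1382 0.0041 0.0137] 13.225 [-0.2679 -0.1785 -0.815 ]
[ 0.0087 -0.0034 -1.    ] [280.8115  68.9021]
```

View pics/w5.png

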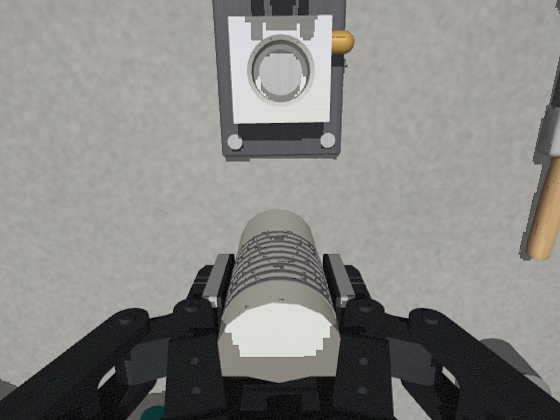

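jog_arm --pt "0.03 -0.8 0 0" --pt "0.03 -0.8 0 0" --pt "0.03 -0.8 0 0" --pt "0 -0.7 0 0" --pt "0 0 0.4 0" --pt "0 0 0.4 0" --pt "0 0 0.4 0" --pt "0 0 0 0" --pt "0 0 0 0"

```text
clock: 14.35
tcp_pos: [0.5245, 0.0473, 0.2974]
orientation: [3.134, -0.023, 0.012]
contact_force: [0.7, 0.4, -1.8]
grip_width: 0.0392
```

```bash
cat > gp.py <<'E'
from h import *
np.set_printoptions(precision=4,suppress=True)
o=r.get_obs();R=cv2.Rodrigues(o['orientation'])[0]
print('tool z',R[:,2],'x',R[:,0],'grasp',o['tcp_pos']+R[:,2]*.155,o['contact_force'],o['clock'],o['joints'])
E
python3 gp.py
```

```text
tool z [ 0.0078 -0.0075 -0.9999] x [ 0.9999 -0.0147  0.0079] grasp [0.5257 0.0462 0.1424] [ 0.7177  0.4113 -1.8068] 14.35 [-0.7532  0.4442  0.6896  2.044  -0.3881  0.7771  0.1539]
```

jog_arm --pt "0.03 -0.39 0 0" --pt "0 0 0.4 0" --pt "0 0 0.4 0" --pt "0 0 0 0" --pt "0 0 0 0"

```text
clock: 14.98
tcp_pos: [0.5261, 0.0601, 0.2719]
orientation: [3.134, -0.022, 0.013]
contact_force: [0.0, 0.8, -1.0]
grip_width: 0.0386
```

```bash
python3 gp.py; python3 - <<'E'
from h import *
p=grab('wrist','w6');pickle.dump(p,open('w6.pkl','wb'))
p=grab('side','s6')
im=cv2.imread('pics/s6.png')[90:240,180:330];cv2.imwrite('pics/s6c.png',cv2.resize(im,None,fx=4,fy=4,interpolation=cv2.INTER_CUBIC))
E
```

```text
tool z [ 0.0084 -0.0071 -0.9999] x [ 0.9999 -0.0138  0.0085] grasp [0.5274 0.059  0.1169] [ 0.0021  0.8405 -1.0185] 14.975 [-0.7441  0.4877  0.6542  2.0529 -0.4289  0.7296  0.1639]
```

View pics/w6.png

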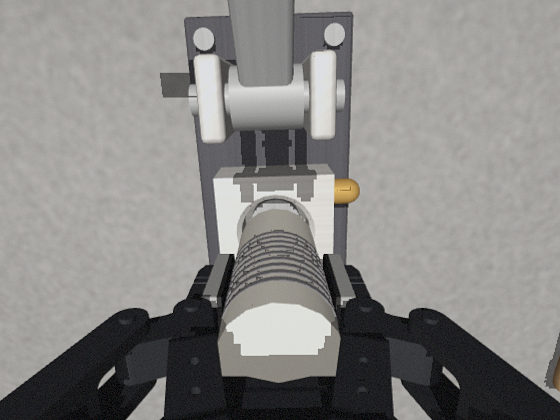

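View pics/s6c.png

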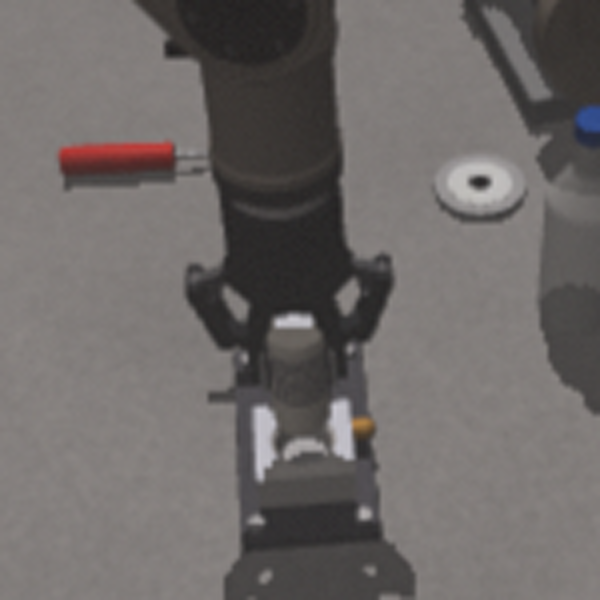

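jog_arm --pt "-0.03 0.06 0.2 0" --pt "0 0 0.3 0" --pt "0 0 0.3 0" --pt "0 0 0 0" --pt "0 0 0 0"

```text
clock: 15.7
tcp_pos: [0.5254, 0.0578, 0.2464]
orientation: [3.135, -0.022, 0.014]
contact_force: [-0.0, -0.7, -2.0]
grip_width: 0.0392
```

```bash
python3 gp.py
```

```text
tool z [ 0.0088 -0.0069 -0.9999] x [ 0.9999 -0.0142  0.0089] grasp [0.5267 0.0567 0.0914] [-0.0005 -0.6915 -1.9751] 15.7 [-0.71    0.526   0.6179  2.0676 -0.4675  0.6788  0.199 ]
```

jog_arm --pt "0 0 0.15 0" --pt "0 0 0.15 0" --pt "0 0 0 0" --pt "0 0 0 0"

```text
clock: 16.2
tcp_pos: [0.5256, 0.0578, 0.2371]
orientation: [3.135, -0.022, 0.015]
contact_force: [0.3, 0.2, -1.4]
grip_width: 0.0389
```

```bash
python3 gp.py
```

```text
tool z [ 0.0094 -0.0067 -0.9999] x [ 0.9999 -0.014   0.0095] grasp [0.5271 0.0568 0.0821] [ 0.2605  0.191  -1.4255] 16.2 [-0.6982  0.5408  0.6034  2.071  -0.482   0.6605  0.2107]
```

jog_arm --pt "0 0 0.04 0" --pt "0 0 0 0"

```text
clock: 16.45
tcp_pos: [0.5257, 0.0577, 0.2362]
orientation: [3.135, -0.022, 0.015]
contact_force: [-1.2, -0.4, 2.2]
grip_width: 0.0392
```

jog_arm --pt "0 0 0.04 0" --pt "0 0 0 0"

```text
clock: 16.7
tcp_pos: [0.5257, 0.0576, 0.2353]
orientation: [3.136, -0.022, 0.015]
contact_force: [-0.6, -0.3, 2.7]
grip_width: 0.0393
```

jog_arm --pt "0 0 0 0" --pt "0 0 0 0" --pt "0 0 0 0" --pt "0 0 0 0" --grip 64

```text
clock: 17.2
tcp_pos: [0.5262, 0.0578, 0.2353]
orientation: [3.135, -0.022, 0.017]
contact_force: [-0.5, -0.3, -0.2]
grip_width: 0.0642
```

jog_arm --pt "0 0 -0.5 0" --pt "0 0 -1 0" --pt "0 0 -1 0" --pt "0 0 -1 0" --pt "0 0 0 0"

```text
clock: 17.82
tcp_pos: [0.5252, 0.0577, 0.3468]
orientation: [3.136, -0.025, 0.019]
contact_force: [-0.9, 0.8, 0.7]
grip_width: 0.0641
```

```bash
python3 gp.py; python3 - <<'E'
from h import *
p=grab('wrist','w7');pickle.dump(p,open('w7.pkl','wb'))
E
```

```text
tool z [ 0.0122 -0.0058 -0.9999] x [ 0.9998 -0.0156  0.0123] grasp [0.5271 0.0568 0.1918] [-0.9014  0.8108  0.7107] 17.825 [-0.8283  0.3727  0.7499  2.0044 -0.3203  0.8726  0.0778]
```

View pics/w7.png

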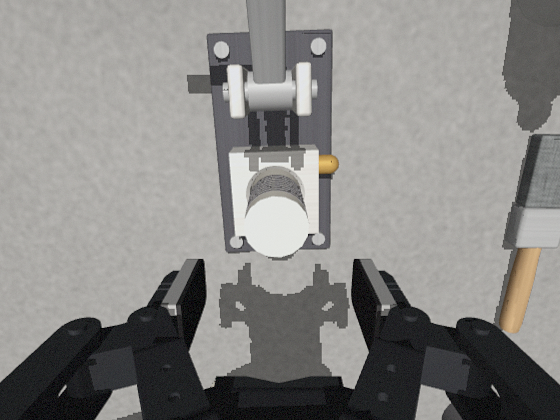

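jog_arm --pt "0 0 -1 0" --pt "0 0 -1 0" --pt "0 0 -1 0" --pt "-0.3 -0.5 -1 -1" --pt "0 0 0 -1" --pt "0 0 0 -1" --pt "0 0 0 -1" --pt "0 0 0 -1" --pt "0 0 0 -1" --pt "0 0 0 -1" --pt "0 0 0 -1" --pt "0 0 0 -1"

```text
clock: 19.38
tcp_pos: [0.51, 0.075, 0.4585]
orientation: [2.179, 2.26, -0.027]
contact_force: [0.2, -0.8, 0.0]
grip_width: 0.0638
```

```bash
python3 gp.py; python3 - <<'E'
from h import *
np.set_printoptions(precision=4,suppress=True)
p=pickle.load(open('w7.pkl','rb'));m=(p['pixels'].min(axis=2)>215).astype(np.uint8)
n,l,st,c=cv2.connectedComponentsWithStats(m);i=l[230,276];print(st[i],c[i],proj(p,(.5268,.057,.117)),atz(p,c[i],.117))
p=grab('wrist','w8');pickle.dump(p,open('w8.pkl','wb'))
for k in('hinge','handle'):
    print(k,[(np.round(a['xy'],1).tolist(),round(a['confidence'],2)) for a in eyes.place_of(p,k)][:4])
E
```

```text
tool z [-0.0104 -0.0135 -0.9999] x [-0.0363  0.9993 -0.0131] grasp [0.5084 0.0729 0.3035] [ 0.1814 -0.8433  0.0447] 19.375 [-0.7753  0.1726  0.5809  1.8928 -0.0925  1.1187  1.4474]
[ 230  151   88  106 5177] [274.2592 209.8563] [276.2587 226.7712] [0.5258 0.0679 0.117 ]
hinge [([346.6, 208.0], 0.67)]
handle []
```

View pics/w8.png

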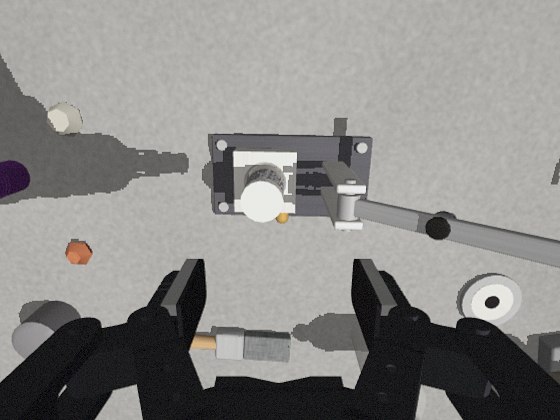

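jog_arm --pt "0.9 -0.15 0 -0.2" --pt "0.9 -0.15 0 0" --pt "0.9 -0.15 0 0" --pt "0.9 -0.15 0 0" --pt "0.9 -0.1 0 0" --pt "0.9 -0.1 0 0" --pt "0.5 0 0 0" --pt "0 0 0 0" --pt "0 0 0 0"

```text
clock: 20.65
tcp_pos: [0.4714, 0.2649, 0.4543]
orientation: [-2.159, -2.281, 0.031]
contact_force: [0.4, -0.0, 0.3]
grip_width: 0.064
```

```bash
python3 gp.py; python3 - <<'E'
from h import *
np.set_printoptions(precision=4,suppress=True)
p=grab('wrist','w9');pickle.dump(p,open('w9.pkl','wb'))
for k in('hinge','handle'):
    print(k,[(np.round(a['xy'],1).tolist(),round(a['confidence'],2)) for a in eyes.place_of(p,k)][:4])
E
```

```text
tool z [-0.0144 -0.0139 -0.9998] x [-0.0549  0.9984 -0.0131] grasp [0.4692 0.2628 0.2993] [ 0.4145 -0.0342  0.3275] 20.65 [-1.0135  0.2218  0.4582  1.8361 -0.1034  1.1277  1.1069]
hinge [([138.9, 239.4], 0.59)]
handle [([284.3, 242.8], 0.86)]
```

View pics/w9.png

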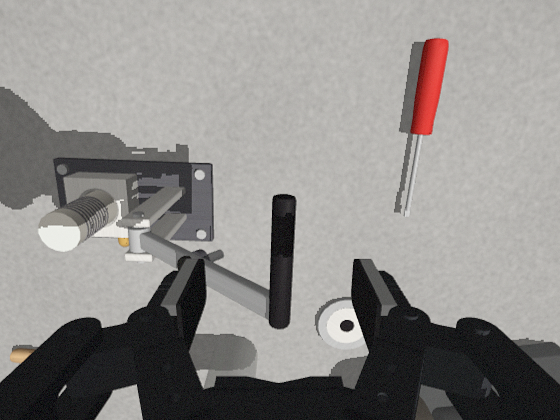

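```bash
python3 - <<'E'
from h import *
np.set_printoptions(precision=4,suppress=True)
p=pickle.load(open('w9.pkl','rb'));s,t=pickle.load(open('st.pkl','rb'))
print(tri([(p,(284.3,242.8)),(t,(150.2,265.2)),(s,(232.2,98.2))]),tri([(p,(284.3,242.8)),(t,(150.2,265.2))]))
from scipy.optimize import least_squares
H=np.array([.5265,.137,.123])
def X(th,off,yaw):
    # station x = (sin?,..): world dir of station x
    sx=np.array([np.sin(-yaw),np.cos(yaw),0]);sy=np.array([-np.cos(yaw),np.sin(-yaw),0])
    S=np.array([.5265,.0573,0])
    return S+sx*.08+np.array([0,0,.123])+.17*(-np.cos(th)*sx+np.sin(th)*np.array([0,0,1]))+sy*off
def f(v): return np.concatenate([proj(p,X(v[0],.045,v[1]))-(284.3,242.8),proj(t,X(v[0],.045,v[1]))-(150.2,265.2),proj(s,X(v[0],.045,v[1]))-(232.2,98.2)])
q=least_squares(f,[2.44,0]);print(q.x,q.fun,X(q.x[0],.045,q.x[1]))
E
```

```text
(array([0.4761, 0.267 , 0.2369]), [3.2351387245748047, 0.5002106717662604, 0.9527578681428035]) (array([0.4756, 0.2671, 0.2333]), [0.02228493577820571, 0.00575114825377315])
[2.4503 0.0239] [-0.085   0.1228  0.2502 -0.3519 -0.4426  2.1474] [0.4765 0.2671 0.2314]
```

jog_arm --pt "0.16 0.28 0 0.2" --pt "0 0 0.8 0" --pt "0 0 0.8 0" --pt "0 0 0.5 0" --pt "0 0 0 0" --pt "0 0 0 0"

```text
clock: 21.55
tcp_pos: [0.4826, 0.2681, 0.3913]
orientation: [2.212, 2.23, -0.024]
contact_force: [0.6, 0.3, 0.0]
grip_width: 0.064
```

```bash
python3 gp.py
```

```text
tool z [-0.0103 -0.0112 -0.9999] x [-0.0077  0.9999 -0.0111] grasp [0.481  0.2664 0.2363] [0.5688 0.3198 0.0412] 21.55 [-0.9875  0.3092  0.4525  1.886  -0.1543  0.9961  1.1109]
```

jog_arm --pt "0 -0.13 0.15 0" --pt "0 0 0 0" --pt "0 0 0 0" --pt "0 0 0 0" --pt "0 0 0 0" --grip 20 --newtons 20

```text
clock: 22.18
tcp_pos: [0.4788, 0.2684, 0.3885]
orientation: [2.212, 2.229, -0.019]
contact_force: [0.9, 0.0, -0.3]
grip_width: 0.0201
```

```bash
python3 gp.py;python3 - <<'E'
from h import *
p=grab('wrist','w10')
E
```

```text
tool z [-0.0079 -0.0088 -0.9999] x [-0.0077  0.9999 -0.0087] grasp [0.4776 0.267  0.2335] [ 0.8991  0.019  -0.2993] 22.175 [-0.9916  0.3059  0.4509  1.8972 -0.1542  0.9844  1.1067]
```

View pics/w10.png

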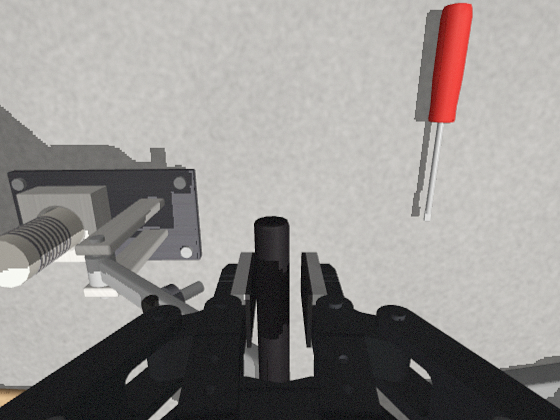

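jog_arm --pt "-0.3 -0.25 0 0" --pt "-0.4 0 -0.35 0" --pt "-0.4 0 -0.35 0" --pt "-0.4 0 -0.3 0" --pt "0 0 0 0"

```text
clock: 22.85
tcp_pos: [0.4709, 0.2284, 0.421]
orientation: [-2.204, -2.234, -0.008]
contact_force: [0.5, -0.6, -0.0]
grip_width: 0.0202
```

```bash
python3 gp.py
```

```text
tool z [ 0.0012  0.0059 -1.    ] x [-0.0138  0.9999  0.0058] grasp [0.4711 0.2293 0.266 ] [ 0.537  -0.6416 -0.0404] 22.85 [-0.9727  0.2177  0.4733  1.9234 -0.1209  1.023   1.1383]
```

jog_arm --pt "-0.4 0.15 -0.3 0" --pt "-0.5 0.1 -0.25 0" --pt "-0.5 0 -0.2 0" --pt "-0.5 0 -0.15 0" --pt "0 0 0 0"

```text
clock: 23.48
tcp_pos: [0.4753, 0.1793, 0.4475]
orientation: [-2.181, -2.238, -0.014]
contact_force: [-0.4, -0.0, -0.8]
grip_width: 0.0205
```

```bash
python3 gp.py;python3 - <<'E'
from h import *
p=grab('wrist','w11')
E
```

```text
tool z [-0.0053  0.018  -0.9998] x [-0.026   0.9995  0.0181] grasp [0.4745 0.1821 0.2925] [-0.4229 -0.0058 -0.8388] 23.475 [-0.9194  0.1602  0.5017  1.9238 -0.1084  1.0769  1.225 ]
```

View pics/w11.png

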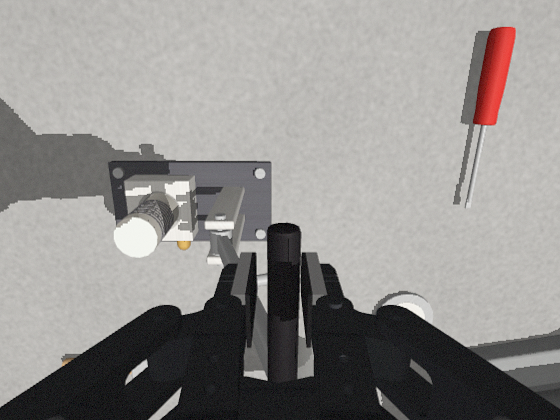

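jog_arm --pt "-0.5 0.05 0 0" --pt "-0.5 0 0 0" --pt "-0.5 0 0 0" --pt "-0.5 0 0.05 0" --pt "-0.5 0 0.1 0" --pt "-0.5 0 0.15 0" --pt "-0.5 0 0.2 0" --pt "0 0 0 0"

```text
clock: 24.52
tcp_pos: [0.4813, 0.0864, 0.4324]
orientation: [-2.156, -2.25, -0.044]
contact_force: [-1.0, -1.0, 0.1]
grip_width: 0.0199
```

```bash
python3 gp.py
```

```text
tool z [ 0.0016  0.0376 -0.9993] x [-0.0425  0.9984  0.0375] grasp [0.4816 0.0923 0.2775] [-1.0082 -0.9802  0.1364] 24.525 [-0.7961  0.1392  0.5613  1.9873 -0.1285  1.0294  1.4396]
```

jog_arm --pt "-0.5 0 0.1 0" --pt "-0.5 0 0.15 0" --pt "-0.45 0 0.25 0" --pt "-0.4 0 0.3 0" --pt "-0.35 0 0.3 0" --pt "0 0 0 0"

```text
clock: 25.28
tcp_pos: [0.4847, 0.027, 0.3963]
orientation: [-2.142, -2.256, -0.049]
contact_force: [-0.2, -0.3, 0.1]
grip_width: 0.02
```

```bash
python3 gp.py;python3 - <<'E'
from h import *
p=grab('wrist','w12');p=grab('side','s12')
im=cv2.imread('pics/s12.png')[60:240,160:340];cv2.imwrite('pics/s12c.png',cv2.resize(im,None,fx=3.3,fy=3.3,interpolation=cv2.INTER_CUBIC))
E
```

```text
tool z [-0.0003  0.0435 -0.9991] x [-0.052   0.9977  0.0434] grasp [0.4846 0.0337 0.2415] [-0.2203 -0.2578  0.1104] 25.275 [-0.6917  0.1846  0.5957  2.0374 -0.1798  0.9543  1.623 ]
```

View pics/w12.png

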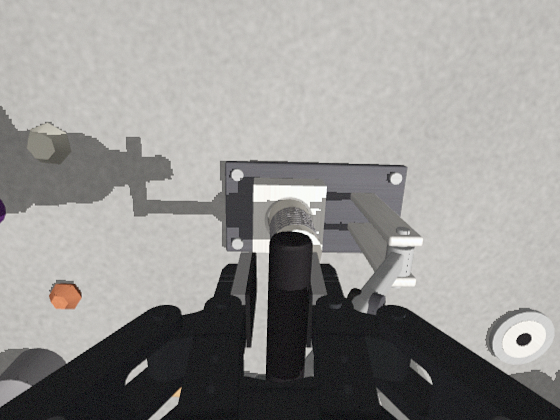

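View pics/s12c.png

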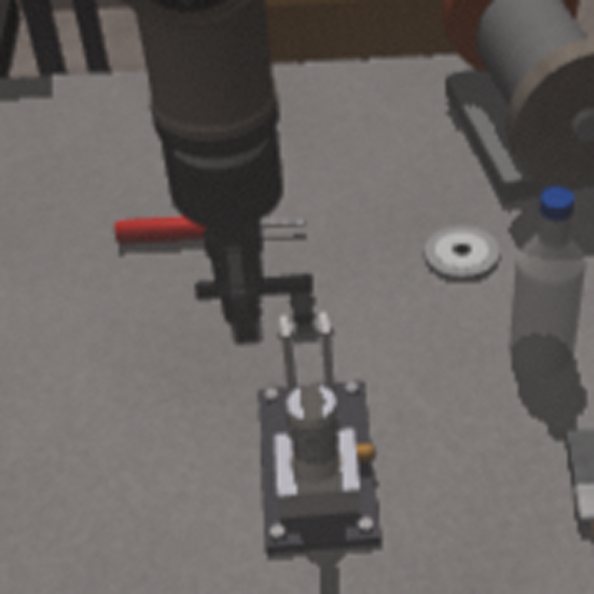

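jog_arm --pt "-0.35 0 0.2 0" --pt "-0.35 0 0.3 0" --pt "-0.3 0 0.35 0" --pt "-0.3 0 0.35 0" --pt "0 0 0 0"

```text
clock: 26.0
tcp_pos: [0.4874, -0.0067, 0.359]
orientation: [-2.131, -2.261, -0.056]
contact_force: [0.1, -0.1, 0.4]
grip_width: 0.0199
```

```bash
python3 gp.py
```

```text
tool z [ 0.0004  0.0493 -0.9988] x [-0.0592  0.997   0.0492] grasp [0.4875 0.001  0.2042] [ 0.0635 -0.1434  0.4103] 26.0 [-0.6072  0.248   0.5971  2.0719 -0.2453  0.8766  1.7641]
```

jog_arm --pt "0 0 0 0" --pt "0 0 0 0" --pt "0 0 0 0" --pt "0 0 -0.6 0" --pt "0 0 -1 0" --pt "0 0 -0.9 0" --pt "0 0 0 0" --grip 50

```text
clock: 26.88
tcp_pos: [0.4872, -0.0113, 0.4366]
orientation: [-2.133, -2.262, -0.054]
contact_force: [-0.4, -0.0, -0.8]
grip_width: 0.05
```

```bash
python3 gp.py; python3 - <<'E'
from h import *
p=grab('wrist','w13');pickle.dump(p,open('w13.pkl','wb'))
print([(a['xy'],a['confidence']) for a in eyes.place_of(p,'handle')])
E
```

```text
tool z [ 0.0007  0.0469 -0.9989] x [-0.0585  0.9972  0.0467] grasp [ 0.4873 -0.0041  0.2818] [-0.4472 -0.0386 -0.7842] 26.875 [-0.653   0.1364  0.6293  1.9858 -0.1467  1.048   1.6746]
[([291.0, 233.1], 0.82), ([325.8, 215.9], 0.57)]
```

View pics/w13.png

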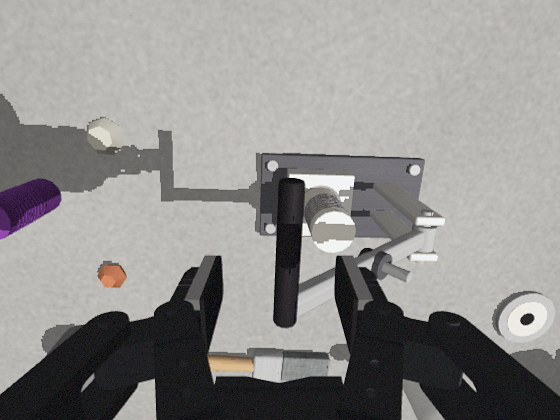

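```bash
cat > fit.py <<'E'
from h import *
from scipy.optimize import least_squares
def X(th,off=.045,yaw=.024,L=.17,d=0.):
    sx=np.array([np.sin(-yaw),np.cos(yaw),0]);sy=np.array([-np.cos(yaw),np.sin(-yaw),0]);z=np.array([0,0,1])
    n=np.array(-np.sin(th)*sx-np.cos(th)*z)  # below lever (dir of foot)
    return np.array([.5265,.0573,.123])+sx*.08+L*(-np.cos(th)*sx+np.sin(th)*z)+sy*off+d*n
E
python3 - <<'E'
from fit import *
p=pickle.load(open('w13.pkl','rb'))
q=least_squares(lambda v:proj(p,X(v[0]))-(291,233.1),[.68]);print(q.x,q.fun,X(q.x[0]))
for d in(.008,.018,.028):print(d,proj(p,X(q.x[0],0,L=.08,d=d)))
E
```

```text
[0.69603646] [-0.61338894  1.40547395] [0.48272379 0.00577841 0.2320008 ]
0.008 [364.99417771 257.86893285]
0.018 [354.08752226 253.34313936]
0.028 [343.7224812  249.04209258]
```

jog_arm --pt "0.25 -0.1 0 0" --pt "0 0 0 0" --pt "0 0 0 0" --pt "0 0 0 0" --pt "0 0 0 0" --pt "0 0 0 0" --grip 0

```text
clock: 27.72
tcp_pos: [0.4819, -0.0028, 0.4322]
orientation: [-2.13, -2.259, -0.041]
contact_force: [0.1, -0.4, 0.2]
grip_width: -0.0002
```

```bash
sed -i "s/^print('tool/print('tip',o['tcp_pos']+R[:,2]*.173,o['grip_width']);print('tool/" gp.py; python3 gp.py; python3 - <<'E'
from h import *
p=grab('wrist','w14');pickle.dump(p,open('w14.pkl','wb'))
E
```

```text
tip [0.4805 0.0049 0.2594] -0.00023495400260776348
tool z [-0.0082  0.0444 -0.999 ] x [-0.0588  0.9973  0.0448] grasp [0.4806 0.0041 0.2774] [ 0.0948 -0.3632  0.1858] 27.725 [-0.6673  0.1325  0.6216  1.9996 -0.1409  1.0445  1.6517]
```

View pics/w14.png

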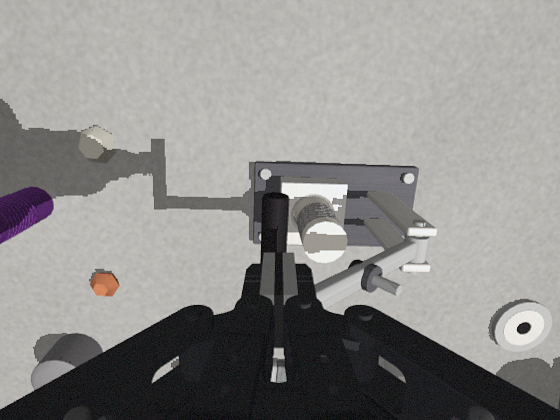

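jog_arm --pt "-0.05 0 0.35 0" --pt "-0.05 0 0.35 0" --pt "-0.1 0 0.2 0" --pt "-0.1 0 0.2 0" --pt "0 0 0 0"

```text
clock: 28.4
tcp_pos: [0.4824, -0.0158, 0.398]
orientation: [-2.138, -2.258, -0.036]
contact_force: [-0.3, 0.4, 1.5]
grip_width: 0.0001
```

```bash
python3 gp.py; python3 - <<'E'
from h import *
p=grab('wrist','w15');pickle.dump(p,open('w15.pkl','wb'))
E
```

```text
tip [ 0.4811 -0.009   0.2251] 5.278721170854041e-05
tool z [-0.0074  0.0392 -0.9992] x [-0.0543  0.9977  0.0396] grasp [ 0.4812 -0.0097  0.2431] [-0.3208  0.3718  1.5103] 28.4 [-0.6323  0.1824  0.6263  2.0393 -0.1773  0.9683  1.7135]
```

View pics/w15.png

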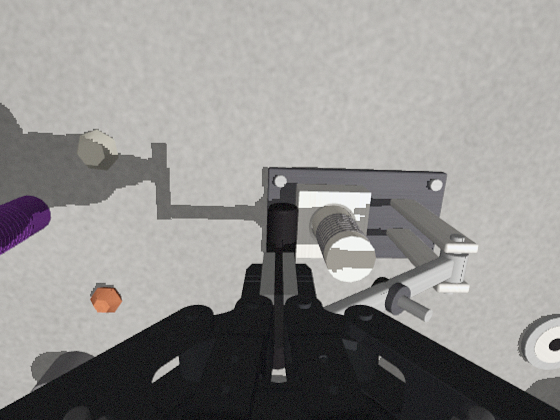

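jog_arm --pt "-0.1 0 0.25 0" --pt "-0.1 0 0.25 0" --pt "-0.1 0 0.25 0" --pt "-0.1 0 0.25 0" --pt "-0.08 0 0.25 0" --pt "0 0 0 0"

```text
clock: 29.2
tcp_pos: [0.4826, -0.0351, 0.3597]
orientation: [-2.145, -2.257, -0.028]
contact_force: [-1.2, 0.2, 0.4]
grip_width: 0.0001
```

```bash
python3 gp.py; python3 - <<'E'
from h import *
p=grab('wrist','w16');pickle.dump(p,open('w16.pkl','wb'))
E
```

```text
tip [ 0.4813 -0.0295  0.1868] 0.0001250696035875246
tool z [-0.0075  0.0324 -0.9994] x [-0.0505  0.9982  0.0327] grasp [ 0.4815 -0.0301  0.2048] [-1.2276  0.1959  0.4295] 29.2 [-0.5772  0.2459  0.6236  2.0768 -0.2266  0.8852  1.7997]
```

View pics/w16.png

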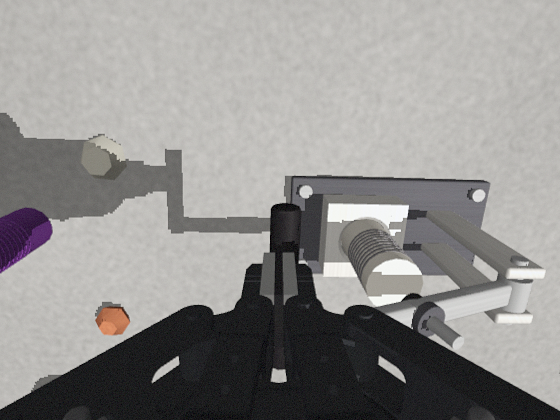

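jog_arm --pt "-0.02 0 0.2 0" --pt "-0.02 0 0.2 0" --pt "-0.02 0 0.2 0" --pt "-0.02 0 0.2 0"

```text
clock: 29.75
tcp_pos: [0.4826, -0.0408, 0.3368]
orientation: [-2.15, -2.259, -0.025]
contact_force: [-2.5, -3.2, 6.3]
grip_width: 0.0003
```

```bash
python3 gp.py; python3 - <<'E'
from h import *
p=grab('wrist','w17');pickle.dump(p,open('w17.pkl','wb'))
p=grab('side','s17')
im=cv2.imread('pics/s17.png')[60:240,160:340];cv2.imwrite('pics/s17c.png',cv2.resize(im,None,fx=3.3,fy=3.3,interpolation=cv2.INTER_CUBIC))
E
```

```text
tip [ 0.4816 -0.0361  0.1639] 0.00025774870077892146
tool z [-0.0058  0.0272 -0.9996] x [-0.0489  0.9984  0.0275] grasp [ 0.4817 -0.0366  0.1819] [-2.5047 -3.2401  6.3073] 29.75 [-0.5513  0.2844  0.6135  2.0977 -0.257   0.833   1.8391]
```

View pics/w17.png

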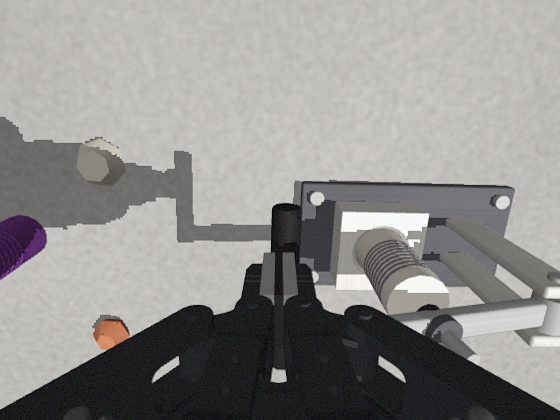

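View pics/s17c.png

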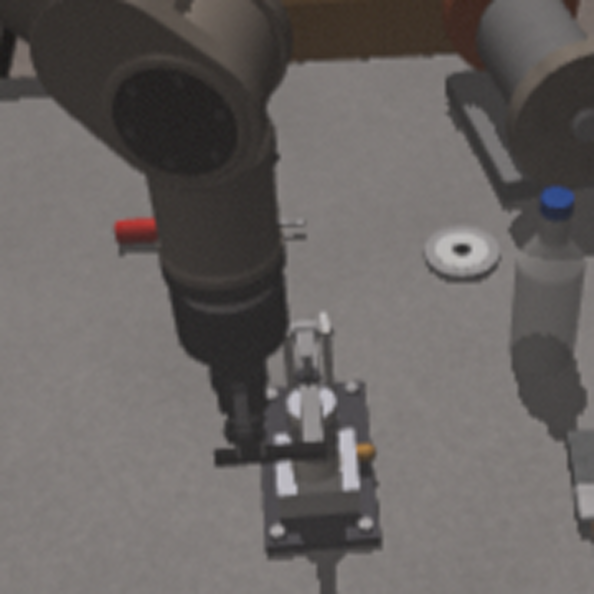

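jog_arm --pt "0.1 0 -0.15 0" --pt "0.15 0 0 0" --pt "0 0 0.15 0" --pt "0 0 0.12 0" --pt "0 0 0.12 0" --pt "0 0 0.12 0"

```text
clock: 30.6
tcp_pos: [0.4825, -0.0314, 0.3263]
orientation: [-2.148, -2.261, -0.026]
contact_force: [-1.5, -2.0, 6.1]
grip_width: 0.0004
```

```bash
python3 gp.py
```

```text
tip [ 0.4816 -0.0265  0.1534] 0.0004069406553941674
tool z [-0.0051  0.028  -0.9996] x [-0.0511  0.9983  0.0282] grasp [ 0.4817 -0.027   0.1714] [-1.4606 -1.9652  6.1184] 30.6 [-0.5582  0.2997  0.6013  2.1086 -0.2723  0.808   1.8356]
```

jog_arm --pt "0 0 0.1 0" --pt "0 0 0.1 0" --pt "0 0 0.1 0"

```text
clock: 30.98
tcp_pos: [0.4824, -0.0326, 0.3174]
orientation: [-2.15, -2.26, -0.025]
contact_force: [-2.3, -1.0, 5.7]
grip_width: 0.0003
```

jog_arm --pt "-0.03 0 0.1 0" --pt "0 0 0.1 0" --pt "0 0 0.1 0"

```text
clock: 31.35
tcp_pos: [0.4825, -0.0336, 0.3083]
orientation: [-2.15, -2.259, -0.025]
contact_force: [-1.7, -2.3, 6.1]
grip_width: -0.0002
```

jog_arm --pt "0 0 0.1 0" --pt "0 0 0.1 0"

```text
clock: 31.6
tcp_pos: [0.4826, -0.034, 0.3024]
orientation: [-2.151, -2.258, -0.025]
contact_force: [-1.9, -0.6, 7.9]
grip_width: -0.0004
```

jog_arm --pt "0 0 0.1 0" --pt "0 0 0.1 0"

```text
clock: 31.85
tcp_pos: [0.4826, -0.0343, 0.2967]
orientation: [-2.151, -2.257, -0.026]
contact_force: [-0.9, -1.5, 8.4]
grip_width: -0.0
```

```bash
python3 gp.py; python3 - <<'E'
from h import *
p=grab('wrist','w18');pickle.dump(p,open('w18.pkl','wb'))
E
```

```text
tip [ 0.4816 -0.0294  0.1238] -2.0105227698023795e-05
tool z [-0.0055  0.0282 -0.9996] x [-0.0479  0.9984  0.0284] grasp [ 0.4817 -0.0299  0.1418] [-0.9031 -1.4605  8.3526] 31.85 [-0.5222  0.3519  0.574   2.1302 -0.3221  0.7449  1.8839]
```

View pics/w18.png

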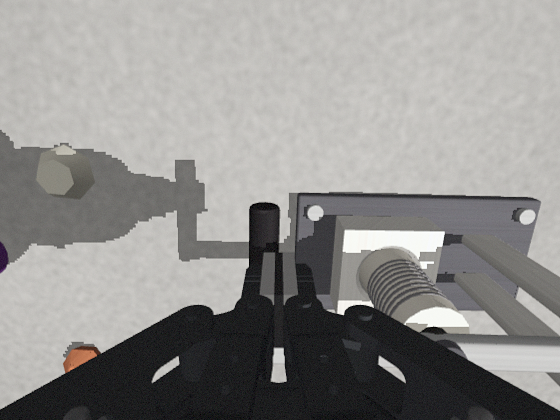

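jog_arm --pt "0 0 -0.1 0" --pt "-0.15 0 0 0" --pt "0 0 0.08 0" --pt "0 0 0.06 0"

```text
clock: 32.4
tcp_pos: [0.4827, -0.0391, 0.2949]
orientation: [-2.151, -2.257, -0.025]
contact_force: [-2.1, 0.8, 8.7]
grip_width: 0.0002
```

jog_arm --pt "0 0 0.08 0" --pt "0 0 0.05 0"

```text
clock: 32.65
tcp_pos: [0.4828, -0.0393, 0.2916]
orientation: [-2.151, -2.255, -0.026]
contact_force: [-2.4, 0.0, 8.6]
grip_width: 0.0001
```

jog_arm --pt "0 0 0.06 0" --pt "0 0 0.05 0"

```text
clock: 32.9
tcp_pos: [0.4829, -0.0394, 0.289]
orientation: [-2.151, -2.254, -0.027]
contact_force: [-3.5, 1.0, 10.6]
grip_width: -0.0002
```

jog_arm --pt "0 0 0.05 0" --pt "0 0 0.05 0"

```text
clock: 33.15
tcp_pos: [0.4829, -0.0396, 0.287]
orientation: [-2.15, -2.253, -0.029]
contact_force: [-3.7, -0.8, 12.1]
grip_width: 0.0001
```

jog_arm --pt "0 0 0.05 0" --pt "0 0 0.05 0"

```text
clock: 33.4
tcp_pos: [0.483, -0.0398, 0.2852]
orientation: [-2.15, -2.251, -0.031]
contact_force: [-4.4, 0.5, 13.3]
grip_width: -0.0
```

jog_arm --pt "0 0 0.05 0"

```text
clock: 33.52
tcp_pos: [0.483, -0.0399, 0.2844]
orientation: [-2.15, -2.25, -0.032]
contact_force: [-4.6, 0.0, 15.2]
grip_width: -0.0
```

```bash
python3 gp.py; python3 - <<'E'
from h import *
p=grab('wrist','w19');pickle.dump(p,open('w19.pkl','wb'))
p=grab('side','s19')
im=cv2.imread('pics/s19.png')[120:240,190:310];cv2.imwrite('pics/s19c.png',cv2.resize(im,None,fx=5,fy=5,interpolation=cv2.INTER_CUBIC))
E
```

```text
tip [ 0.4818 -0.0339  0.1115] -4.943962552235827e-05
tool z [-0.0073  0.035  -0.9994] x [-0.0456  0.9983  0.0353] grasp [ 0.4819 -0.0345  0.1295] [-4.6421  0.0067 15.2479] 33.525 [-0.4918  0.3751  0.5573  2.1354 -0.3511  0.7236  1.9201]
```

View pics/w19.png

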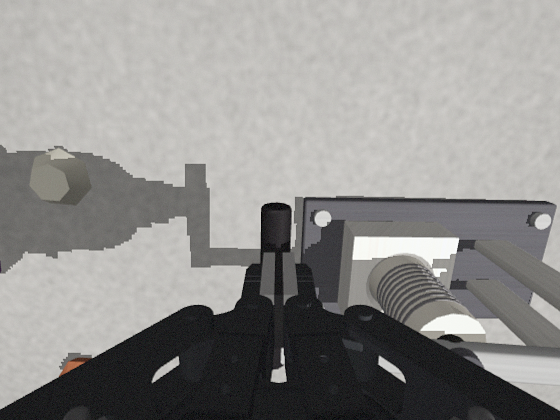

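View pics/s19c.png

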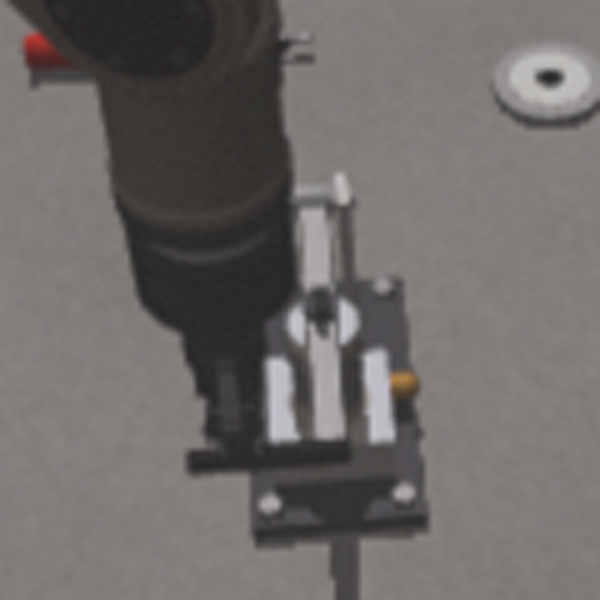

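jog_arm --pt "0 0 0.04 0"

```text
clock: 33.75
tcp_pos: [0.483, -0.0401, 0.284]
orientation: [-2.149, -2.249, -0.033]
contact_force: [-5.0, 0.2, 16.4]
grip_width: -0.0001
```

jog_arm --pt "0 0 0.04 0"

```text
clock: 33.88
tcp_pos: [0.4831, -0.0403, 0.2836]
orientation: [-2.149, -2.248, -0.034]
contact_force: [-4.2, 0.6, 17.6]
grip_width: -0.0001
```

jog_arm --pt "0 0 -0.3 0" --pt "0 0 -1 0" --pt "0 0 -1 0" --pt "0 0 -1 0" --pt "0 0 0 0"

```text
clock: 34.5
tcp_pos: [0.4837, -0.0441, 0.3853]
orientation: [-2.149, -2.247, -0.032]
contact_force: [0.3, -0.1, -0.5]
grip_width: -0.0001
```

```bash
python3 gp.py; python3 - <<'E'
from h import *
p=grab('wrist','w20');pickle.dump(p,open('w20.pkl','wb'))
print([(a['xy'],a['confidence']) for a in eyes.place_of(p,'handle')],[(a['xy'],a['confidence']) for a in eyes.place_of(p,'cartridge_center')])
E
```

```text
tip [ 0.4821 -0.0377  0.2124] -0.00013633450881555566
tool z [-0.0089  0.0368 -0.9993] x [-0.0446  0.9983  0.0371] grasp [ 0.4823 -0.0384  0.2304] [ 0.3    -0.1066 -0.5374] 34.5 [-0.581   0.211   0.6431  2.0466 -0.2005  0.9458  1.7869]
[([277.2, 204.0], 0.88), ([357.5, 219.8], 0.51)] [([373.0, 238.5], 0.88), ([25.3, 232.1], 0.73)]
```

View pics/w20.png

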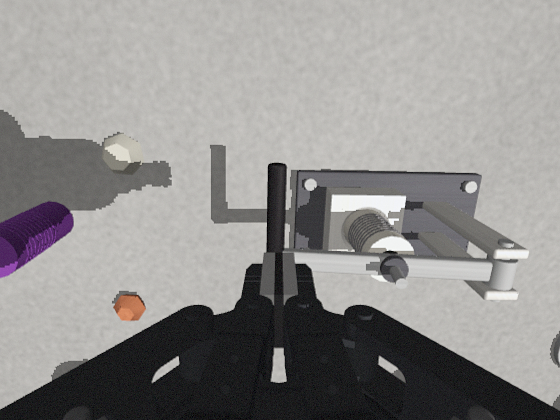

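```bash
cat > ov.py <<'E'
from fit import *
import sys
def ov(tag,x0,y0,w,h,k=5):
    p=pickle.load(open(tag+'.pkl','rb'))
    im=cv2.cvtColor(p['pixels'],cv2.COLOR_RGB2BGR)[y0:y0+h,x0:x0+w];im=cv2.resize(im,None,fx=k,fy=k,interpolation=cv2.INTER_CUBIC)
    im2=im.copy()
    def circ(z,rad,col):
        a=np.linspace(0,2*np.pi,100);pts=np.array([(proj(p,(.5265+rad*np.cos(t),.0573+rad*np.sin(t),z))-(x0,y0)+.5)*k for t in a]);cv2.polylines(im2,[pts.astype(int)],True,col,1)
    circ(.105,.02,(0,0,255));circ(.110,.02,(255,0,0));circ(.043,.024,(0,200,0));circ(.05,.02,(0,160,255))
    cv2.imwrite(f'pics/{tag}o.png',np.hstack([im,im2]))
ov(sys.argv[1],*map(int,sys.argv[2:]))
E
python3 ov.py w20 320 180 110 110 3; python3 ov.py w20 325 180 100 110 4
python3 - <<'E'
from fit import *
p=pickle.load(open('w20.pkl','rb'))
for th in(-.09,-.105,-.12,-.135):print(th,proj(p,X(th)),proj(p,X(th,.075)),proj(p,X(th,.0,L=.08)))
E
```

```text
-0.09 [277.35802341 205.07085309] [278.15130834 164.9663164 ] [393.64579549 265.20895231]
-0.105 [277.56899756 204.05992921] [278.36195435 164.30665271] [393.24768675 264.49150669]
-0.12 [277.82675167 203.0695963 ] [278.62099954 163.66124236] [392.8766532  263.78126192]
-0.135 [278.12995434 202.09948234] [278.92702312 163.02980608] [392.53243085 263.07827661]
```

View pics/w20o.png

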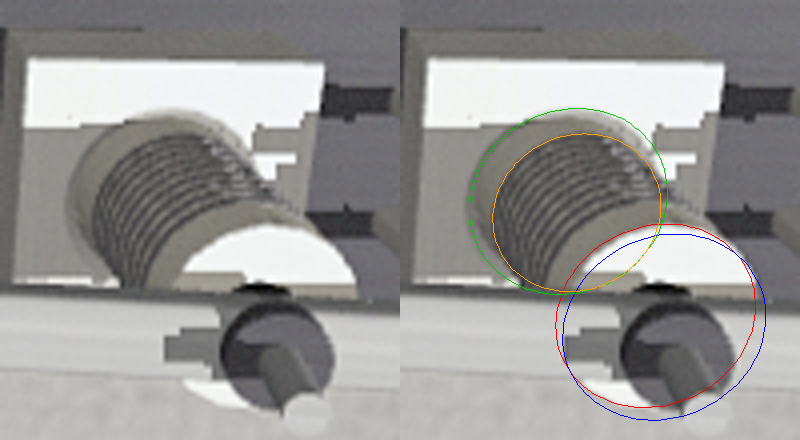

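jog_arm --pt "0.8 -0.3 0 0" --pt "0.8 -0.3 0 0" --pt "0.9 -0.3 0 0" --pt "0.6 0 0.5 0" --pt "0 0 0.3 0" --pt "0 0 0 0" --pt "0 0 0 0"

```text
clock: 35.52
tcp_pos: [0.4488, 0.0497, 0.3543]
orientation: [-2.148, -2.239, -0.006]
contact_force: [1.0, -1.2, 0.7]
grip_width: -0.0001
```

```bash
python3 gp.py; python3 - <<'E'
from h import *
p=grab('wrist','w21');pickle.dump(p,open('w21.pkl','wb'))
print(proj(p,(.5265,.0573,.1)))
E
python3 ov.py w21 230 120 120 150 3
```

```text
tip [0.4444 0.0548 0.1815] -8.90656520976286e-05
tool z [-0.0252  0.0293 -0.9993] x [-0.041   0.9987  0.0303] grasp [0.4449 0.0543 0.1995] [ 0.9864 -1.1599  0.6941] 35.525 [-0.7455  0.1897  0.5778  2.1444 -0.1796  0.8655  1.5558]
[272.04276538 320.37570451]
```

View pics/w21.png

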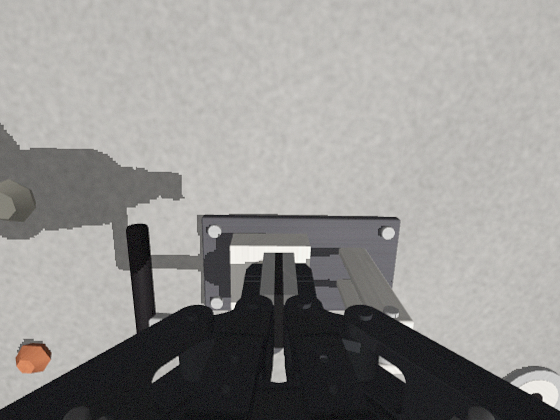

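View pics/w21o.png

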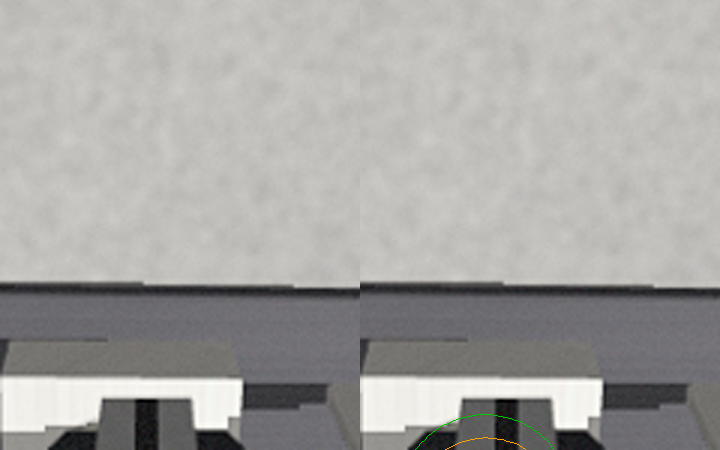

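jog_arm --pt "-0.9 0.4 -0.4 0" --pt "-0.9 0.4 -0.4 0" --pt "-0.9 0.4 0 0" --pt "-0.9 0.4 0 0" --pt "-0.9 0.4 0 0" --pt "-0.9 0 0 0" --pt "-0.4 0 0.5 0" --pt "0 0 0.8 0" --pt "0 0 0 0"

```text
clock: 36.7
tcp_pos: [0.5188, -0.1334, 0.3361]
orientation: [-2.162, -2.236, -0.013]
contact_force: [-0.4, 0.4, 0.3]
grip_width: -0.0003
```

```bash
python3 gp.py
```

```text
tip [ 0.516  -0.1286  0.1632] -0.00032223285388792785
tool z [-0.0165  0.0277 -0.9995] x [-0.0336  0.999   0.0283] grasp [ 0.5163 -0.1291  0.1812] [-0.4019  0.418   0.3108] 36.7 [-0.359   0.3866  0.6318  1.9807 -0.3202  0.8924  2.052 ]
```

jog_arm --pt "0 0 0.8 0" --pt "0 0 0.8 0" --pt "0 0 0.5 0" --pt "0 0 0 0" --pt "0 0 0 0"

```text
clock: 37.33
tcp_pos: [0.5204, -0.1331, 0.2766]
orientation: [-2.167, -2.24, -0.021]
contact_force: [1.3, -0.5, 0.4]
grip_width: 0.0002
```

```bash
python3 gp.py; python3 - <<'E'
from h import *
p=grab('wrist','w22');pickle.dump(p,open('w22.pkl','wb'))
print(proj(p,(.5265,.0573,.1)))
E
python3 ov.py w22 430 130 130 150 3
```

```text
tip [ 0.519  -0.1285  0.1036] 0.00019819292113143654
tool z [-0.0084  0.0271 -0.9996] x [-0.033   0.9991  0.0273] grasp [ 0.5191 -0.129   0.1216] [ 1.2774 -0.5005  0.3857] 37.325 [-0.3065  0.4758  0.5746  2.0211 -0.4032  0.7685  2.1211]
[655.5586625  286.76995462]
```

View pics/w22.png

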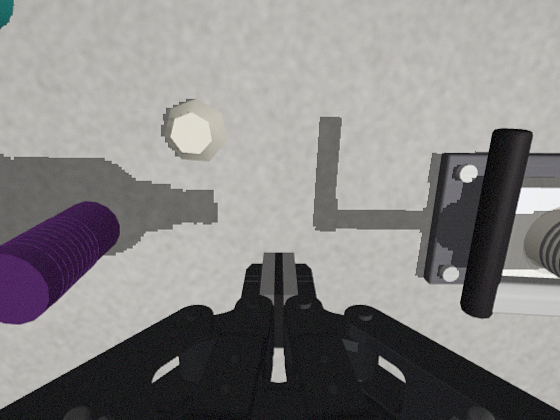

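View pics/w22o.png

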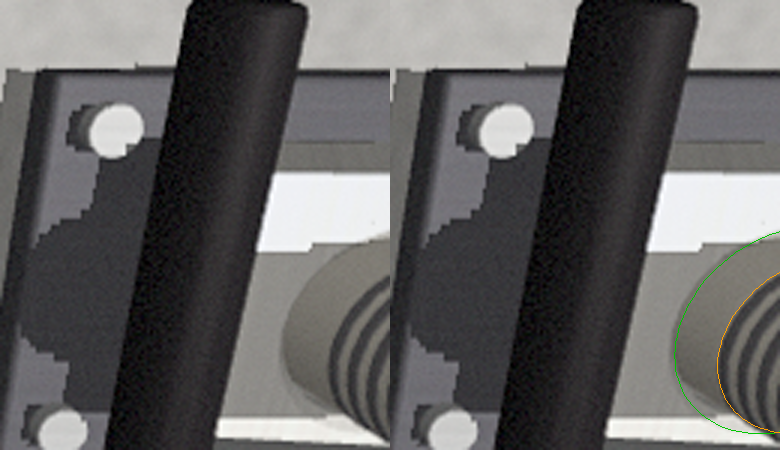

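```bash
python3 - <<'E'
from fit import *
import cv2
p=pickle.load(open('w20.pkl','rb'));x0,y0,w,h,k=335,190,85,75,9
im=cv2.cvtColor(p['pixels'],cv2.COLOR_RGB2BGR)[y0:y0+h,x0:x0+w];im=cv2.resize(im,None,fx=k,fy=k,interpolation=cv2.INTER_NEAREST)
def circ(z,rad,col,c=(.5265,.0573)):
    a=np.linspace(0,2*np.pi,200);pts=np.array([(proj(p,(c[0]+rad*np.cos(t),c[1]+rad*np.sin(t),z))-(x0,y0)+.5)*k for t in a]);cv2.polylines(im,[pts.astype(int)],True,col,1)
circ(.105,.02,(0,0,255));circ(.109,.02,(255,0,0));circ(.043,.024,(0,220,0));circ(.043,.021,(0,220,0));circ(.05,.02,(0,160,255))
cv2.imwrite('pics/w20n.png',im)
E
```

```text
(no output)
```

View pics/w20n.png

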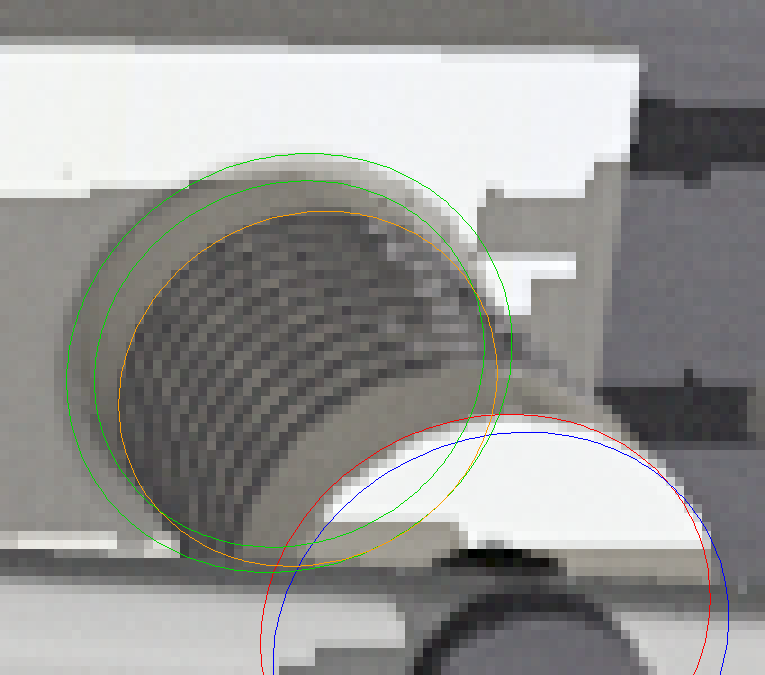

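jog_arm --pt "0 0 -1 0" --pt "0 0 -0.9 0" --pt "0.8 -0.1 0 0" --pt "0.8 -0.1 0 0" --pt "0.8 0 0 0" --pt "0.8 0 0 0" --pt "0.8 0 0 0" --pt "0 0 0 0" --pt "0 0 0 0"

```text
clock: 38.5
tcp_pos: [0.5123, -0.0138, 0.3463]
orientation: [-2.175, -2.243, -0.037]
contact_force: [0.2, 0.7, 0.5]
grip_width: 0.0
```

```bash
python3 gp.py; python3 - <<'E'
from h import *
p=grab('wrist','w23');pickle.dump(p,open('w23.pkl','wb'))
print(proj(p,(.5265,.0573,.105)))
E
```

```text
tip [ 0.513  -0.0088  0.1734] 4.0369967551849566e-05
tool z [ 0.004   0.0287 -0.9996] x [-0.031   0.9991  0.0286] grasp [ 0.5129 -0.0094  0.1914] [0.1805 0.7259 0.4961] 38.5 [-0.6011  0.3196  0.627   2.0322 -0.2832  0.8637  1.7891]
[373.2942328  239.45226362]
```

View pics/w23.png

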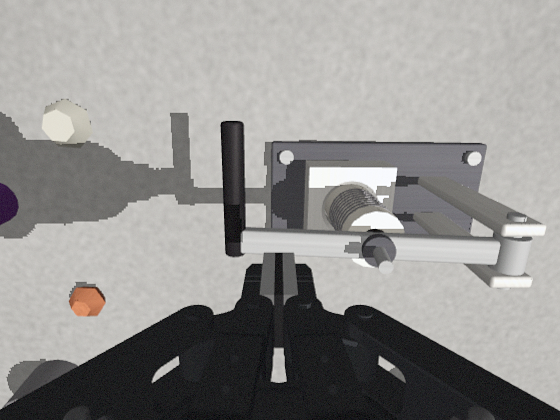

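```bash
python3 - <<'E'
from fit import *
p=pickle.load(open('w23.pkl','rb'));x0,y0,w,h,k=315,170,95,105,6
im=cv2.cvtColor(p['pixels'],cv2.COLOR_RGB2BGR)[y0:y0+h,x0:x0+w];im=cv2.resize(im,None,fx=k,fy=k,interpolation=cv2.INTER_NEAREST)
def circ(z,rad,col,c=(.5265,.0573)):
    a=np.linspace(0,2*np.pi,200);pts=np.array([(proj(p,(c[0]+rad*np.cos(t),c[1]+rad*np.sin(t),z))-(x0,y0)+.5)*k for t in a]);cv2.polylines(im,[pts.astype(int)],True,col,1)
circ(.105,.02,(0,0,255));circ(.109,.02,(255,0,0));circ(.043,.024,(0,220,0));circ(.043,.021,(0,220,0));circ(.05,.02,(0,160,255))
cv2.imwrite('pics/w23n.png',im)
E
```

```text
(no output)
```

View pics/w23n.png

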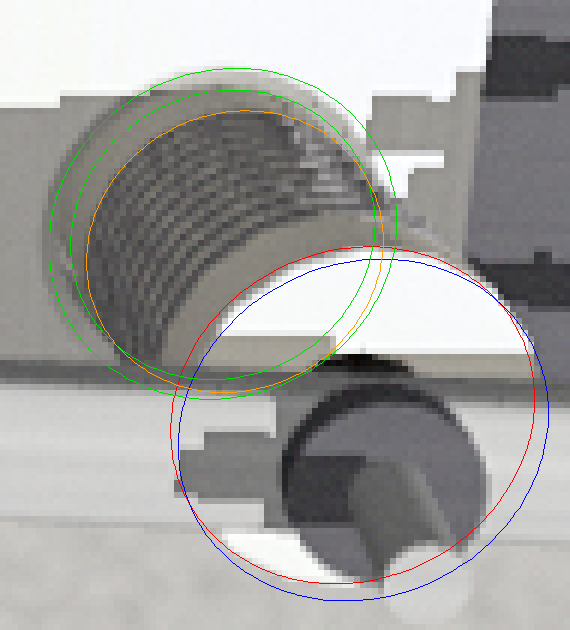

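jog_arm --pt "-0.6 0 -0.8 0" --pt "0 0 -0.8 0" --pt "0 0 0 0" --pt "0 0 0 0"

```text
clock: 39.05
tcp_pos: [0.5121, -0.0376, 0.3945]
orientation: [-2.182, -2.237, -0.034]
contact_force: [-0.4, 0.6, -0.4]
grip_width: -0.0003
```

```bash
python3 gp.py; python3 -c "
from bench import r
print(r.hand_in())"
```

```text
tip [ 0.5127 -0.0329  0.2216] -0.000307561689811868
tool z [ 0.0032  0.0277 -0.9996] x [-0.0249  0.9993  0.0276] grasp [ 0.5126 -0.0334  0.2396] [-0.3964  0.5628 -0.3798] 39.05 [-0.5991  0.2532  0.6663  1.9825 -0.2231  0.9684  1.7747]
the job is handed in; nothing more can be done
None
```

The cartridge is standing in the socket, fully home, with the clamp lever down on it. The hand is clear, and I handed the job in at about 39 s.

- **Placing:** I set the white cartridge on the sprung seat with about 3 N upward at the wrist and let go with the clamp still up. The picture after release matched a cartridge 12 mm proud of home.
- **Clamping:** I swung the lever over with the fingers loosely around the handle. I then pressed it down with closed fingertips until the force rose steeply from about 9 N to 17.6 N, which is bottomed out. The measured lever angle was about -0.11 rad.
- **Last checks:** In the final close picture the cartridge's top face and lowest rib lie on the outlines drawn for "fully home", to about 1 mm. The lever stayed down after release, and the force on the hand read about zero.
- **Checks that disagreed:**
  - An earlier, coarser view left room for up to about 1 mm of height or sideways offset.
  - The late force slope was about 3 N/mm, not the stated 5 N/mm.
  - The steep rise began about 5 mm of handle travel sooner than the spring's stroke suggests.
- **Other things on the bench:** I felt no contact with any of them, but I did not re-measure their positions at the end.

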